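Build up two milling arbors

ROBOT

A 6-joint arm with a two-finger parallel gripper is mounted at the origin on the work surface. World frame = base frame: x ahead of the robot, y to its left, z up, the work surface at z = 0. Lengths are in m, angles in rad, forces in N, time in s.
With the tool pointing down it reaches from about 0.25 to 0.8 m from the base axis. Payload 3.9 kg.
Tool frame: the origin (TCP) lies at the very end of the fingers, on their centre line; the grasp point (between the pads) lies 19 mm behind it; z points along the fingers, y is the line along which they close (so a half turn about z gives the same grasp; the last joint's range is limited). The gripper opens to 85 mm and grips with 20 to 120 N. Pads are 22 mm wide; open, the fingers measure 114 mm over their backs; the gripper's body (76 mm by 85 mm) begins 54 mm behind the grasp point. The pads swing forward as they close: fully open they stand 13 mm farther back than shut.
Start: joints at [-1.159, 0.26, -0.138, 1.173, 0, 1.571], TCP at [0.21, -0.481, 0.231] pointing down, gripper open.
Joint ranges: [-2.78, 2.78], [-0.83, 1.72], [-1.28, 1.37], [-1.9, 2.12], [-1.57, 1.48], [-3.14, 3.14]. Speed limits (rad/s): [2.57, 2.57, 3.14, 3.14, 3.14, 3.14].

INTERFACE

Orientations are given as a unit quaternion [x, y, z, w].
In Python, from station import arm gives the robot as it stands.
- The arm moves only by the tool move_arm, never from a script. Its argument "motion" is a list of rows, each an object with "dp": the shift along the world's x, y, z in mm, a list of three; "dr": the turn, a rotation vector about the world's x, y, z in rad, a list of three. A call has 1 to 12 rows; each row shifts and turns the commanded pose from where the row before left it; what a row does not reach is not made up. A row lasts 1/12 s, in which the tool goes at most 41.7 mm and 7.16 degrees, less where a joint would pass 70% of its speed; a pose out of reach is approached as far as the arm can. A call with a gripper value outside its range is refused whole. "gripper" is the closure, from -1 (fully open) to 1 (shut), set as the call begins (left out, the last holds). The fingers move at their own pace and stop on an object; the grip force is fixed at half the most. Time passes only in rows, so rows that do not move let the fingers close. It gives the time, the measured TCP pose, the force, the opening and the grip force at its end, in the units of the state.
- arm.read_state(): the state, without advancing time (a new reading comes with each control period).
- arm.snapshot(name): name is "scene" or "top" or "wrist"; returns a dict with "pixels" (420x560x3 uint8, blue, green, red), "camera_matrix" (3x3 intrinsics, pixels), "rvec" (rotation vector, rad) and "tvec" (3), from world to camera coordinates, as OpenCV has them; the wrist camera has in their place "hand_eye" (4x4, takes a point from camera to tool coordinates, whose origin is the TCP and whose axes are the flange's). Camera axes: x right, y down, z forward; pixel columns grow to the right and rows downward; lengths in m; the calibration is good to about 2 mm. A picture is of the moment at which its call begins: read the wrist's pose just before it. There is no depth.
- arm.hand_in(): hands the job in; it is judged then, once.
Trained networks look in a picture, given as the dict that the camera call returned (one of the last four; its "shot" number tells which), for a name from the list of things; names that differ only in an ending like _2 or _b are one class to them, and where a whole thing is asked for, a point or a joint stands for the part that bears it (a point fixed in the world has none). Each returns a list of dicts, best first, with "confidence" (0 to 1); they miss things now and then, are a little off and sometimes report something else, mostly with a low value. They report only what shows in the picture. A call takes as long as a camera call. They do not tell look-alikes from the thing itself.
- arm.trace(name, picture): "pixels" (420x560 bool, what is visible of it).
- arm.landmark_of(name, picture): "position" ([x, y, z] in m, in world coordinates, good to about 4 mm: a listed point, or the origin of a listed thing).
The state is a dict: "t": time; "q": joint angles; "qvel": joint speeds; "tau": joint torques, N m; "tcp_pos": TCP position; "tcp_rot": TCP orientation; "wrist_force": force on the tool from outside, world axes, zero at the start; "ft_torque": the same for the moment, N m; "width": finger opening in m; "gripper_force": force on a finger pad.
Only numpy, scipy, OpenCV 4.12 (cv2) and the standard library are available. Lean on these libraries where they do the work, as an engineer would, in place of code of your own. Each camera call takes 0.05 s, during which the arm holds its last target. There are 200 camera calls.

TASK

Load the two upright arbors for the next milling jobs. On the stout arbor put the tall sleeve first, then the large cutter with its hub up, then the hex nut on top; on the slim arbor put the small collar first, then the small cutter with its hub up, each piece kept the way up it lies now, pushed right down and lying flat on the one below. Leave the V-block and the step block where they are.

Things in the scene. Friction and masses are not known exactly. Their poses are not given: they have to be found in the camera images.
- stout_arbor: Fixed arbor stand with the thicker, taller post: square green base plate 80 x 80 mm, 10 mm thick, and at its centre an upright steel post 24 mm in diameter whose top is 63 mm above the table (the last 5 mm taper to 16 mm). Origin on the post's axis at the underside of the base (table level); z up along the post.
- slim_arbor: Fixed arbor stand with the thinner, shorter post: round green base plate 74 mm in diameter, 10 mm thick, and at its centre an upright steel post 16 mm in diameter whose top is 49 mm above the table (the last 5 mm taper to 10 mm). Origin on the post's axis at the underside of the base (table level); z up along the post.
- sleeve: The tall sleeve: plain steel ring, 46 mm outer diameter, 28 mm bore, 22 mm tall, standing on its end on the table, bore upright. Origin at the centre of its underside, z up along the bore. 0.18 kg.
- large_cutter: The large cutter: a dark steel toothed disc with a plain round hub standing on its upper face and a through hole. Disc 62 mm in diameter (69 mm over its 12 teeth) and 8 mm thick; hub 42 mm in diameter and 12 mm high on the disc, so 20 mm tall overall; bore 28 mm. It lies hub up; grip it by the hub. Origin at the centre of the disc's underside, z up along the bore. 0.22 kg.
- hex_nut: The hex nut: dark steel six-sided nut lying flat, 42 mm across flats, 14 mm tall, with a plain hole without thread, 28 mm across, so it simply drops over the stout post. Origin at the centre of its underside, z up; its x axis is square to one pair of flats (the other pairs at 60 and 120 degrees). 0.10 kg.
- collar: The small collar: plain steel ring, 34 mm outer diameter, 20 mm bore, 14 mm tall, lying flat, the smaller and lower of the two plain rings. Origin at the centre of its underside, z up along the bore. 0.065 kg.
- small_cutter: The small cutter: a dark steel toothed disc with a plain round hub standing on its upper face and a through hole. Disc 42 mm in diameter (49 mm over its 8 teeth) and 8 mm thick; hub 30 mm in diameter and 12 mm high on the disc, so 20 mm tall overall; bore 20 mm. It lies hub up; grip it by the hub. Origin at the centre of the disc's underside, z up along the bore. 0.11 kg.
- v_block: Bystander among the parts, to be left where it is: loose steel V-block 44 x 50 mm, 30 mm tall, with a groove along its y axis. Origin at the centre of its underside, z up.
- step_block: Bystander among the parts, to be left where it is: loose dark steel step block 50 x 30 mm, 32 mm tall, four steps rising towards its +x. Origin at the centre of its underside, z up.
Things that resemble listed ones, but are neither listed nor needed, are in the scene too. What is shaped like the hex_nut but blue or yellow is not meant.

How it is judged:
At the end, for the whole second after the job is handed in: Stout arbor, base up: sleeve, large cutter, hex nut; slim arbor: collar, small cutter. Each within 6 mm of the post's axis, underside within 4 mm of its seat (10, 32, 52 mm; 10, 24 mm above the table), upright with hubs up (tilt under 0.12 rad), at rest (horizontal distance between each of sleeve, large_cutter, hex_nut and stout_arbor below 0.006 m and z of sleeve in the frame of stout_arbor between 0.006 and 0.014 m and angle between each of sleeve, large_cutter, hex_nut, collar, small_cutter's own z axis and vertical below 0.12 rad and linear speed of each of sleeve, large_cutter, hex_nut, collar, small_cutter below 0.02 m/s and z of large_cutter in the frame of stout_arbor between 0.028 and 0.036 m and z of hex_nut in the frame of stout_arbor between 0.048 and 0.056 m and horizontal distance between each of collar, small_cutter and slim_arbor below 0.006 m and z of collar in the frame of slim_arbor between 0.006 and 0.014 m and z of small_cutter in the frame of slim_arbor between 0.02 and 0.028 m); the robot touches nothing.
It fails at once if the V-block is pushed or lifted more than 20 mm from its place (distance of v_block from where it was at the start of the episode above 0.02 m).
It fails at once if the step block is pushed or lifted more than 20 mm from its place (distance of step_block from where it was at the start of the episode above 0.02 m).
It also fails if it takes over 120 s, if anything falls off the work surface, if the arm or the gripper's body presses on something with over 40 N, if the wrist force passes 120 N, or if a joint passes its speed limit or range.

## Working session

There is one attempt and no reset: what is moved stays moved. The work goes in short steps, Python scripts to look and compute and a tool call to move; the robot and the scene stay as the last step left them, time stands still between calls to the robot, and variables do not carry over. Pictures are saved under pics/ and viewed, at most 14 in all, crops included, and the job is handed in when it is done.

Besides the shell and the picture viewer there is one more tool, called after ">>>" as name(argument=value, ...), one argument or row to a line, values as JSON. move_arm: Moves the arm, as the interface text tells. Its arguments: {"type":"object","properties":{"motion":{"type":"array","items":{"type":"object","properties":{"dp":{"type":"array","items":{"type":"number"}},"dr":{"type":"array","items":{"type":"number"}}}}},"gripper":{"type":"number"}},"required":["motion"]}

```bash
mkdir -p pics; ls; cat > h.py <<'E'
from station import arm
import numpy as np, cv2
N=["stout_arbor","slim_arbor","sleeve","large_cutter","hex_nut","collar","small_cutter","v_block","step_block"]
def cam(p): return cv2.Rodrigues(np.array(p["rvec"],float))[0],np.array(p["tvec"],float).ravel(),np.array(p["camera_matrix"],float)
def ray(p,uv,z):
    R,t,K=cam(p); d=R.T@np.linalg.inv(K)@[uv[0],uv[1],1]; c=-R.T@t
    return c+d*(z-c[2])/d[2]
def proj(p,X):
    return cv2.projectPoints(np.array(X,float).reshape(-1,3),np.array(p["rvec"],float),np.array(p["tvec"],float),np.array(p["camera_matrix"],float),None)[0].reshape(-1,2)
E
python3 - <<'E'
from h import *
for c in ["top","scene"]:
    p=arm.snapshot(c); cv2.imwrite(f"pics/{c}0.png",p["pixels"])
    for n in N:
        for d in arm.landmark_of(n,p)[:4]:
            print(c,n,np.round(d["position"],4),round(d["confidence"],2),proj(p,d["position"]).round())
s=arm.read_state(); print(s["t"],s["tcp_pos"],s["tcp_rot"],s["width"])
E
```

```text
pics
top stout_arbor [0.441  0.298  0.0008] 0.98 [[170. 253.]]
top slim_arbor [ 4.326e-01 -3.380e-01 -1.000e-04] 0.58 [[413. 251.]]
top sleeve [ 0.653  -0.0625 -0.0008] 0.57 [[305. 172.]]
top large_cutter [ 0.6509 -0.2457 -0.0019] 0.96 [[373. 172.]]
top large_cutter [0.6387 0.2086 0.0018] 0.56 [[205. 179.]]
top hex_nut [ 0.4865  0.0752 -0.0049] 0.62 [[255. 234.]]
top hex_nut [ 0.4848 -0.0136 -0.0058] 0.58 [[289. 234.]]
top hex_nut [ 0.5599 -0.0875 -0.0031] 0.43 [[315. 206.]]
top hex_nut [ 0.3986  0.0095 -0.0016] 0.42 [[281. 267.]]
top collar [0.4385 0.2967 0.0014] 0.72 [[171. 254.]]
top collar [0.6407 0.207  0.0018] 0.51 [[206. 179.]]
top small_cutter [ 0.6304  0.0767 -0.0033] 0.51 [[254. 182.]]
top v_block [0.4446 0.1626 0.0011] 0.63 [[222. 251.]]
top step_block [ 0.4776 -0.1328 -0.0049] 0.75 [[334. 236.]]
scene stout_arbor [0.438  0.2992 0.0036] 0.97 [[445. 251.]]
scene slim_arbor [ 0.4377 -0.3419 -0.0051] 0.97 [[184. 152.]]
scene sleeve [ 6.509e-01 -5.630e-02  1.000e-04] 0.71 [[234. 260.]]
scene large_cutter [ 0.6554 -0.2474 -0.0009] 0.75 [[156. 226.]]
scene hex_nut [ 0.4355 -0.3408 -0.0023] 0.71 [[185. 151.]]
scene hex_nut [0.3974 0.0091 0.0008] 0.65 [[320. 189.]]
scene hex_nut [ 0.5563 -0.0973 -0.0007] 0.64 [[242. 220.]]
scene hex_nut [ 0.6539 -0.0604  0.0038] 0.6 [[231. 260.]]
scene collar [ 0.6378  0.21   -0.0041] 0.84 [[365. 316.]]
scene collar [ 6.575e-01 -2.464e-01  5.000e-04] 0.45 [[156. 226.]]
scene small_cutter [0.632  0.0785 0.002 ] 0.81 [[300. 281.]]
scene v_block [0.4518 0.1606 0.0022] 0.95 [[375. 230.]]
scene step_block [ 0.4834 -0.1315 -0.0013] 0.68 [[247. 192.]]
1.0 [ 0.21015233 -0.48112586  0.23134028] [9.78873910e-01 2.04464827e-01 2.36978844e-06 4.93266106e-05] 0.08553646408448418
```

```bash
python3 - <<'E'
import cv2
a=cv2.imread("pics/top0.png")[130:310,130:450]; cv2.imwrite("pics/topc.png",cv2.resize(a,None,fx=2.5,fy=2.5,interpolation=cv2.INTER_CUBIC))
a=cv2.imread("pics/scene0.png")[100:370,110:510]; cv2.imwrite("pics/scenec.png",cv2.resize(a,None,fx=2,fy=2,interpolation=cv2.INTER_CUBIC))
E
```

```text
(no output)
```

View pics/topc.png

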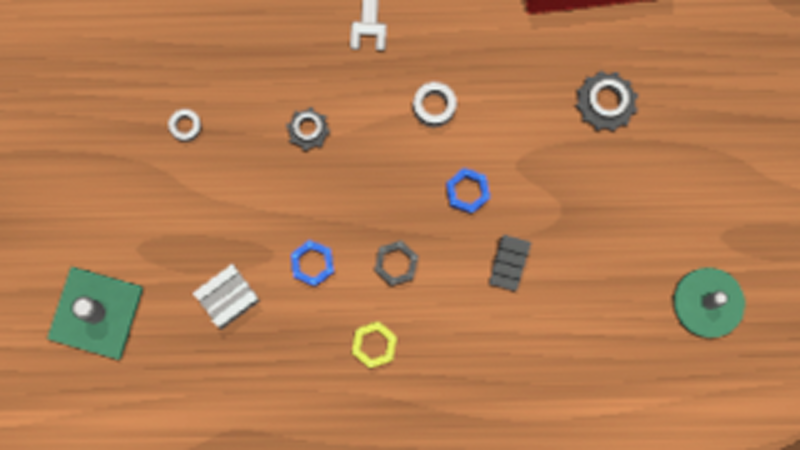

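View pics/scenec.png

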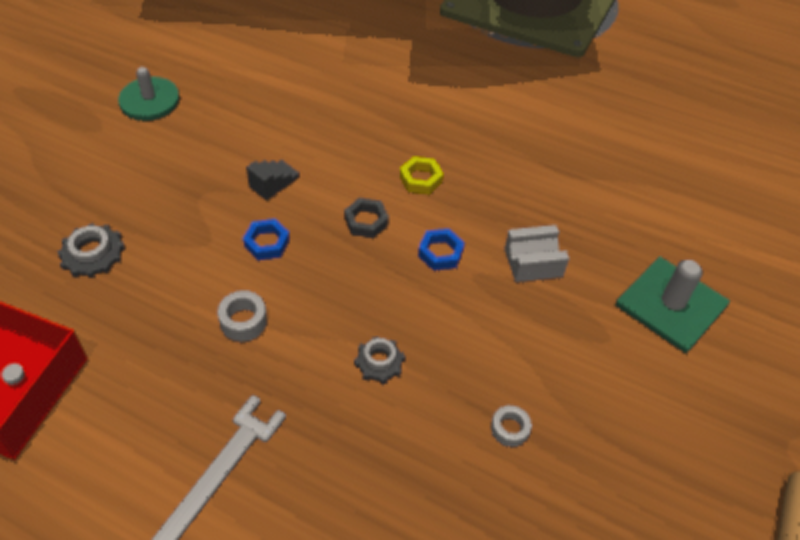

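The dark hex nut is at crop (396,263), which is full-image (288,235). Its look-alikes are blue at (255,234) and (315,206), and yellow at (281,267). The others:
- **Collar:** smaller ring at (205,180), not the sleeve at (304,172).
- **Small cutter:** (254,182).
- **Large cutter:** (373,172).
- **Slim and stout arbors:** (413,251) and (170,253).

The wrench and red tray aren't needed.

```bash
cat >> h.py <<'E'
from scipy.spatial.transform import Rotation as Rn
def wrist():
    s=arm.read_state(); p=arm.snapshot("wrist")
    T=np.eye(4); T[:3,:3]=Rn.from_quat(s["tcp_rot"]).as_matrix(); T[:3,3]=s["tcp_pos"]
    W=np.linalg.inv(T@np.array(p["hand_eye"]))
    p["rvec"]=cv2.Rodrigues(W[:3,:3])[0]; p["tvec"]=W[:3,3]; return p
def cyl(r,z,n=48,r2=None,z0=0):
    a=np.arange(n)*2*np.pi/n
    return np.vstack([np.c_[r*np.cos(a),r*np.sin(a),a*0+z0],np.c_[(r2 or r)*np.cos(a),(r2 or r)*np.sin(a),a*0+z]])
def sq(h,z): return np.array([[x,y,q] for x in(-h,h) for y in(-h,h) for q in(0,z)])
M={"sleeve":[cyl(.023,.022)],"collar":[cyl(.017,.014)],"large_cutter":[cyl(.033,.008),cyl(.021,.02)],
"small_cutter":[cyl(.0225,.008),cyl(.015,.02)],"hex_nut":[cyl(.02425,.014,6)],
"stout_arbor":[sq(.04,.01)@Rn.from_euler('z',-.3).as_matrix().T,cyl(.012,.063,48,.008)],"slim_arbor":[cyl(.037,.01),cyl(.008,.049,48,.005)]}
def cen(m): return np.array([c.mean() for c in np.nonzero(m)][::-1])
def fit(n,p,xy,z=0,mask=None):
    """x,y of thing n whose underside is at z, from its mask near xy; also IoU"""
    if mask is None:
        c=[d["pixels"] for d in arm.trace(n,p)]
        if not c: return None
        u=proj(p,[*xy,z+.01])[0]; mask=min(c,key=lambda m:np.hypot(*(cen(m)-u)))
    mask=cv2.morphologyEx(mask.astype(np.uint8),cv2.MORPH_CLOSE,np.ones((3,3)))
    cs=cv2.findContours(mask,cv2.RETR_EXTERNAL,cv2.CHAIN_APPROX_NONE)[0]; mask=cv2.drawContours(mask*0,[max(cs,key=cv2.contourArea)],-1,1,-1)
    xy=np.array(xy,float)
    for _ in range(6):
        r=np.zeros(mask.shape,np.uint8)
        for part in M[n]: cv2.fillConvexPoly(r,cv2.convexHull(proj(p,part+[*xy,z]).astype(np.float32)).round().astype(int),1)
        d=cen(mask)-cen(r); u=proj(p,[*xy,z+.01])[0]
        xy=xy+(ray(p,u+d,z+.01)-ray(p,u,z+.01))[:2]
    return np.round(xy*1000,1),round((mask&r).sum()/(mask|r).sum(),3)
E
python3 - <<'E'
from h import *
p=wrist(); print(np.round(p["hand_eye"],3),p["camera_matrix"])
g=dict(stout_arbor=(.44,.298),slim_arbor=(.435,-.34),sleeve=(.652,-.06),large_cutter=(.653,-.246),hex_nut=(.485,-.0136),collar=(.638,.209),small_cutter=(.631,.077))
for c in("top","scene"):
    p=arm.snapshot(c)
    for n in g: print(c,n,fit(n,p,g[n]))
E
```

```text
[[ 0.001 -0.947 -0.323  0.083]
 [ 1.     0.001  0.001 -0.   ]
 [-0.    -0.323  0.947 -0.143]
 [ 0.     0.     0.     1.   ]] [[373.36576755   0.         274.28903173]
 [  0.         373.36576755 207.05699592]
 [  0.           0.           1.        ]]
top stout_arbor (array([434.8, 303.9]), np.float64(0.938))
top slim_arbor (array([ 433. , -337.8]), np.float64(0.844))
top sleeve (array([652.2, -57.5]), np.float64(0.826))
top large_cutter (array([ 654.2, -242.7]), np.float64(0.898))
top hex_nut (array([481.4, -10.1]), np.float64(0.911))
top collar (array([634.6, 212.7]), np.float64(0.796))
top small_cutter (array([629.9,  81.8]), np.float64(0.856))
scene stout_arbor (array([436.3, 300.3]), np.float64(0.921))
scene slim_arbor (array([ 433.7, -343. ]), np.float64(0.923))
scene sleeve (array([653.8, -60.7]), np.float64(0.933))
scene large_cutter (array([ 656.1, -246.7]), np.float64(0.854))
scene hex_nut (array([483. , -15.1]), np.float64(0.894))
scene collar (array([638.3, 208.1]), np.float64(0.896))
scene small_cutter (array([630.6,  75.6]), np.float64(0.882))
```

>>> move_arm(
  motion=[
    {"dp": [28,18,-8],"dr": [0,0,-0.103]},
    {"dp": [28,18,-8],"dr": [0,0,-0.103]},
    {"dp": [28,18,-8],"dr": [0,0,-0.103]},
    {"dp": [28,18,-8],"dr": [0,0,-0.103]},
    {"dp": [28,18,-8]},
    {"dp": [28,18,-8]},
    {"dp": [28,17,-8]},
    {"dp": [27,16,-5]},
    {"dp": [0,0,0]},
    {"dp": [0,0,0]},
  ],
  gripper=-0.5,
)

```text
invalid input at $.motion[4]: expected keys dp, dr
```

```bash
python3 - <<'E'
from h import *
p=wrist(); cv2.imwrite("pics/w1.png",p["pixels"]); print(fit("slim_arbor",p,(.4335,-.34)))
s=arm.read_state();R=Rn.from_quat(s["tcp_rot"]).as_matrix(); print(s["t"],s["tcp_pos"],R.round(3),s["width"],s["wrist_force"],s["q"])
E
```

```text
None
1.95 [ 0.21012695 -0.48112822  0.23130208] [[ 0.916  0.4    0.   ]
 [ 0.4   -0.916 -0.   ]
 [ 0.     0.    -1.   ]] 0.08546799623298035 [-0.3400898   0.65743353 -0.51209457] [-1.15902939e+00  2.60019359e-01 -1.38079076e-01  1.17267743e+00
  6.05985543e-06  1.57076242e+00]
```

View pics/w1.png

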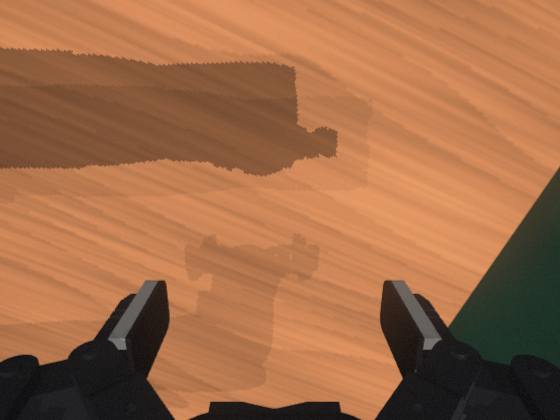

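The move was refused because every row needs a "dr", so this picture only shows the open fingers at (150,310) and (400,310) over bare table. I'll resend it with full rows.

>>> move_arm(
  motion=[
    {"dp": [28,18,-8],"dr": [0,0,-0.103]},
    {"dp": [28,18,-8],"dr": [0,0,-0.103]},
    {"dp": [28,18,-8],"dr": [0,0,-0.103]},
    {"dp": [28,18,-8],"dr": [0,0,-0.103]},
    {"dp": [28,18,-8],"dr": [0,0,0]},
    {"dp": [28,18,-8],"dr": [0,0,0]},
    {"dp": [28,17,-8],"dr": [0,0,0]},
    {"dp": [27,16,-5],"dr": [0,0,0]},
    {"dp": [0,0,0],"dr": [0,0,0]},
    {"dp": [0,0,0],"dr": [0,0,0]},
  ],
  gripper=-0.5,
)

```text
t: 2.78
tcp_pos: [0.4341, -0.3391, 0.1698]
tcp_rot: [1.0, 0.001, -0.0, -0.0]
wrist_force: [-0.7, 0.6, 0.6]
width: 0.0638
gripper_force: 0.0
```

```bash
python3 - <<'E'
from h import *
p=wrist(); cv2.imwrite("pics/w2.png",p["pixels"]); print(fit("slim_arbor",p,(.4335,-.34)))
s=arm.read_state();R=Rn.from_quat(s["tcp_rot"]).as_matrix(); print(s["t"],s["tcp_pos"],R.round(3),s["width"],s["wrist_force"],s["q"])
E
```

```text
(array([ 435.2, -340.3]), np.float64(0.951))
2.8833 [ 0.43268344 -0.34027084  0.17035779] [[ 1.    -0.    -0.001]
 [-0.    -1.    -0.   ]
 [-0.001  0.    -1.   ]] 0.06359971086304608 [-0.41492787 -0.32772757 -0.11169812] [-6.66093206e-01  3.35605532e-01 -1.92506278e-01  1.04304653e+00
 -5.36231247e-04  2.47572794e+00]
```

View pics/w2.png

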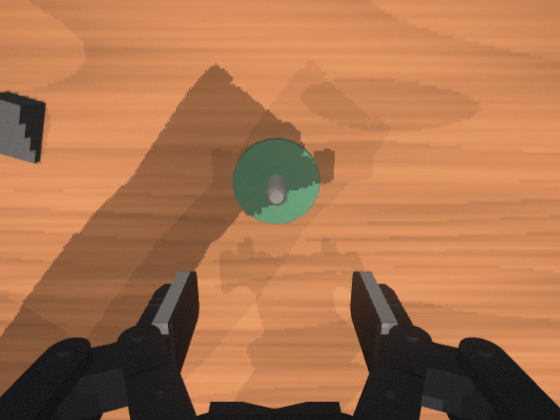

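The slim arbor is in view, with its base centred at (277,181) and the post at (277,190). The fit puts it at (435.2, -340.3) mm. Next stop is the collar.

>>> move_arm(
  motion=[
    {"dp": [17,36,-2],"dr": [0,0,0]},
    {"dp": [17,36,-2],"dr": [0,0,0]},
    {"dp": [17,36,-2],"dr": [0,0,0]},
    {"dp": [17,36,-2],"dr": [0,0,0]},
    {"dp": [17,36,-2],"dr": [0,0,0]},
    {"dp": [17,36,-2],"dr": [0,0,0]},
    {"dp": [17,36,-2],"dr": [0,0,0]},
    {"dp": [17,36,-2],"dr": [0,0,0]},
    {"dp": [17,36,-2],"dr": [0,0,0]},
    {"dp": [17,36,-2],"dr": [0,0,0]},
    {"dp": [17,36,-5],"dr": [0,0,0]},
    {"dp": [17,36,-5],"dr": [0,0,0]},
  ],
)

```text
t: 3.88
tcp_pos: [0.6394, 0.0533, 0.141]
tcp_rot: [0.999, 0.034, -0.0, -0.016]
wrist_force: [0.6, -0.7, 0.7]
width: 0.0638
gripper_force: 0.0
```

>>> move_arm(
  motion=[
    {"dp": [0,36,0],"dr": [0,0,0]},
    {"dp": [0,36,0],"dr": [0,0,0]},
    {"dp": [0,36,0],"dr": [0,0,0]},
    {"dp": [0,9,0],"dr": [0,0,0]},
    {"dp": [0,0,0],"dr": [0,0,0]},
    {"dp": [0,0,0],"dr": [0,0,0]},
    {"dp": [0,0,0],"dr": [0,0,0]},
  ],
)

```text
t: 4.47
tcp_pos: [0.6444, 0.1217, 0.1406]
tcp_rot: [0.996, 0.076, -0.003, -0.036]
wrist_force: [1.7, -0.1, 0.1]
width: 0.0642
gripper_force: 0.0
```

```bash
cat > look.py <<'E'
import sys
from h import *
n,x,y=sys.argv[1],float(sys.argv[2]),float(sys.argv[3]); z=float(sys.argv[4]) if len(sys.argv)>4 else 0
p=wrist(); s=arm.read_state(); f=fit(n,p,(x/1000,y/1000),z/1000)
cv2.imwrite("pics/%s_%d.png"%(n,s["t"]*10),p["pixels"])
t=np.array(s["tcp_pos"])*1000; print(round(s["t"],1),"tcp",t.round(1),"fit",f,"delta",(f[0]-t[:2]).round(1) if f else None,"w",s["width"],"F",np.round(s["wrist_force"],1),"R",Rn.from_quat(s["tcp_rot"]).as_matrix().round(3)[:,:2].tolist())
E
python3 look.py collar 637 209
```

```text
4.5 tcp [644.4 121.8 140.6] fit (array([637. , 209.2]), np.float64(0.948)) delta [-7.4 87.4] w 0.06376662330702848 F [0.1 0.8 0.8] R [[0.988, 0.151], [0.152, -0.986], [-0.001, -0.072]]
```

```bash
python3 -c "
from h import *
s=arm.read_state();print(np.round(s['q'],3),np.round(s['qvel'],3),s['tcp_pos'],Rn.from_quat(s['tcp_rot']).as_matrix().round(3))"
```

```text
[0.152 0.529 0.043 1.086 0.073 3.141] [0.005 0.003 0.003 0.001 0.003 0.   ] [0.64438351 0.1219411  0.14057169] [[ 0.988  0.152 -0.012]
 [ 0.152 -0.986  0.072]
 [-0.001 -0.073 -0.997]]
```

>>> move_arm(
  motion=[
    {"dp": [0,0,0],"dr": [0,0,0.12]},
    {"dp": [0,0,0],"dr": [0,0,0.12]},
    {"dp": [0,0,0],"dr": [0,0,0.12]},
    {"dp": [0,0,0],"dr": [0,0,0.12]},
    {"dp": [0,0,0],"dr": [0,0,0.12]},
    {"dp": [0,0,0],"dr": [0,0,0.12]},
    {"dp": [0,0,0],"dr": [0,0,0.12]},
    {"dp": [0,0,0],"dr": [0,0,0.12]},
    {"dp": [0,0,0],"dr": [0,0,0.12]},
    {"dp": [0,0,0],"dr": [0,0,0.12]},
    {"dp": [0,0,0],"dr": [0,0,0.12]},
  ],
)

```text
t: 5.48
tcp_pos: [0.6445, 0.1224, 0.1404]
tcp_rot: [0.738, 0.674, -0.025, -0.027]
wrist_force: [-0.2, -0.0, 0.9]
width: 0.0638
gripper_force: 0.0
```

```bash
cat > st.py <<'E'
from h import *
s=arm.read_state();R=Rn.from_quat(s['tcp_rot']).as_matrix()
a=np.cross(R[:,2],[0,0,-1]); print("t",round(s["t"],2),"tcp",np.round(np.array(s['tcp_pos'])*1000,1),"psi",np.arctan2(R[1,0],R[0,0]).round(4),"tiltfix",a.round(4),"q",np.round(s['q'],2),"w",s["width"],"F",np.round(s["wrist_force"],1))
E
python3 st.py
```

```text
t 5.48 tcp [644.5 122.4 140.4] psi 1.4791 tiltfix [-0.0056 -0.0729 -0.    ] q [0.18 0.58 0.14 1.2  0.02 1.84] w 0.06383886232179393 F [-0.2 -0.   0.9]
```

>>> move_arm(
  motion=[
    {"dp": [-3,30,0],"dr": [-0.006,-0.073,0]},
    {"dp": [-3,30,0],"dr": [0,0,0.092]},
    {"dp": [-1,27,0],"dr": [0,0,0]},
    {"dp": [0,0,0],"dr": [0,0,0]},
    {"dp": [0,0,0],"dr": [0,0,0]},
    {"dp": [0,0,0],"dr": [0,0,0]},
  ],
)

```text
t: 5.98
tcp_pos: [0.6376, 0.2096, 0.1405]
tcp_rot: [0.709, 0.705, -0.0, 0.0]
wrist_force: [-0.7, -0.0, 0.6]
width: 0.0641
gripper_force: 0.0
```

```bash
python3 st.py; python3 look.py collar 637 209
```

```text
t 5.98 tcp [637.6 209.6 140.5] psi 1.5659 tiltfix [0.0005 0.0002 0.    ] q [ 0.32  0.56  0.09  1.11 -0.    1.89] w 0.06410002889739849 F [-0.7 -0.   0.6]
6.0 tcp [637.7 209.2 140.4] fit (array([637.6, 209.6]), np.float64(0.917)) delta [-0.1  0.4] w 0.0638945419607368 F [-0.6  0.1  0.5] R [[0.006, 1.0], [1.0, -0.006], [-0.0, 0.0]]
```

>>> move_arm(
  motion=[
    {"dp": [0,0.4,-30],"dr": [0,0,0]},
    {"dp": [0,0,-30],"dr": [0,0,0]},
    {"dp": [0,0,-30],"dr": [0,0,0]},
    {"dp": [0,0,-25],"dr": [0,0,0]},
    {"dp": [0,0,-15],"dr": [0,0,0]},
    {"dp": [0,0,-7],"dr": [0,0,0]},
    {"dp": [0,0,0],"dr": [0,0,0]},
    {"dp": [0,0,0],"dr": [0,0,0]},
  ],
)

```text
t: 6.75
tcp_pos: [0.6381, 0.2101, 0.0038]
tcp_rot: [0.709, 0.705, 0.0, 0.0]
wrist_force: [0.0, 0.5, 1.2]
width: 0.0642
gripper_force: 0.0
```

>>> move_arm(
  motion=[
    {"dp": [0,0,0],"dr": [0,0,0]},
    {"dp": [0,0,0],"dr": [0,0,0]},
    {"dp": [0,0,0],"dr": [0,0,0]},
    {"dp": [0,0,0],"dr": [0,0,0]},
    {"dp": [0,0,0],"dr": [0,0,0]},
    {"dp": [0,0,0],"dr": [0,0,0]},
  ],
  gripper=1,
)

```text
t: 7.25
tcp_pos: [0.6389, 0.2112, 0.0056]
tcp_rot: [0.709, 0.706, 0.002, 0.001]
wrist_force: [-1.1, -2.1, 5.5]
width: 0.0307
gripper_force: 58.9
```

>>> move_arm(
  motion=[
    {"dp": [0,0,10],"dr": [0,0,0]},
    {"dp": [0,0,20],"dr": [0,0,0]},
    {"dp": [0,0,30],"dr": [0,0,0]},
    {"dp": [0,0,30],"dr": [0,0,0]},
    {"dp": [0,0,20],"dr": [0,0,0]},
    {"dp": [0,0,0],"dr": [0,0,0]},
    {"dp": [0,0,0],"dr": [0,0,0]},
  ],
)

```text
t: 7.83
tcp_pos: [0.6389, 0.2113, 0.1158]
tcp_rot: [0.709, 0.706, 0.002, 0.001]
wrist_force: [0.1, -0.5, -1.4]
width: 0.0309
gripper_force: 59.5
```

```bash
python3 st.py; python3 look.py collar 637 209 109; ls pics
```

```text
t 7.83 tcp [638.9 211.3 115.8] psi 1.5666 tiltfix [-0.0017  0.0044  0.    ] q [0.32 0.57 0.05 1.05 0.   1.89] w 0.030947875563547028 F [ 0.1 -0.5 -1.4]
7.9 tcp [637.5 210.9 113.8] fit (array([639.1, 209.3]), np.float64(0.902)) delta [ 1.6 -1.6] w 0.03096415688609919 F [-0.5 -0.1 -0.8] R [[0.004, 1.0], [1.0, -0.004], [0.001, 0.001]]
collar_45.png
collar_60.png
collar_78.png
scene0.png
scenec.png
top0.png
topc.png
w1.png
w2.png
```

View pics/collar_78.png

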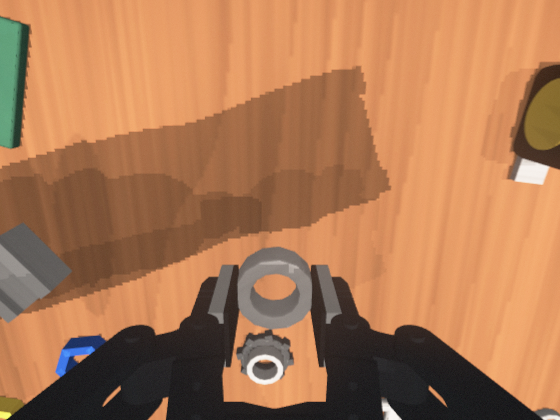

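The collar is held level and centred between the pads at (275,288). I'll carry it to the slim arbor.

>>> move_arm(
  motion=[
    {"dp": [-14,-36,5],"dr": [0,0,0]},
    {"dp": [-14,-36,5],"dr": [0,0,0]},
    {"dp": [-14,-36,5],"dr": [0,0,0]},
    {"dp": [-14,-36,5],"dr": [0,0,0]},
    {"dp": [-14,-36,5],"dr": [0,0,0]},
    {"dp": [-14,-36,5],"dr": [0,0,0]},
    {"dp": [-14,-36,5],"dr": [0,0,0]},
    {"dp": [-14,-36,5],"dr": [0,0,0]},
    {"dp": [-14,-36,5],"dr": [0,0,0]},
    {"dp": [-14,-36,5],"dr": [0,0,0]},
    {"dp": [-14,-36,5],"dr": [0,0,0]},
    {"dp": [-14,-36,0],"dr": [0,0,0]},
  ],
)

```text
t: 8.93
tcp_pos: [0.4679, -0.2224, 0.1676]
tcp_rot: [0.709, 0.706, -0.0, -0.001]
wrist_force: [0.5, -0.9, -0.7]
width: 0.0308
gripper_force: 59.5
```

>>> move_arm(
  motion=[
    {"dp": [-12,-36,0],"dr": [0,0,0]},
    {"dp": [-12,-36,0],"dr": [0,0,0]},
    {"dp": [-10,-36,0],"dr": [0,0,0]},
    {"dp": [0,-10,0],"dr": [0,0,0]},
    {"dp": [0,0,0],"dr": [0,0,0]},
    {"dp": [0,0,0],"dr": [0,0,0]},
    {"dp": [0,0,0],"dr": [0,0,0]},
  ],
)

```text
t: 9.52
tcp_pos: [0.435, -0.3376, 0.1672]
tcp_rot: [0.708, 0.706, 0.0, -0.002]
wrist_force: [-0.9, 0.3, -0.8]
width: 0.031
gripper_force: 59.5
```

```bash
python3 st.py; python3 look.py slim_arbor 435 -340;  python3 look.py collar 435 -340 165
```

```text
t 9.52 tcp [ 435.  -337.6  167.2] psi 1.5674 tiltfix [-0.0025 -0.0018 -0.    ] q [-0.66  0.34 -0.19  1.04  0.    0.91] w 0.031000459882652324 F [-0.9  0.3 -0.8]
9.6 tcp [ 435.3 -337.5  167.6] fit (array([ 435.7, -340.2]), np.float64(0.961)) delta [ 0.4 -2.7] w 0.030767135955225046 F [-0.2 -0.5  0.1] R [[0.003, 1.0], [1.0, -0.003], [0.002, -0.001]]
9.7 tcp [ 435.7 -337.6  168.1] fit (array([ 435.8, -337.1]), np.float64(0.851)) delta [0.1 0.5] w 0.03065861271772638 F [-0.9  0.6 -0.8] R [[0.002, 1.0], [1.0, -0.002], [0.001, -0.001]]
```

>>> move_arm(
  motion=[
    {"dp": [0,-2.8,-30],"dr": [-0.002,-0.002,0]},
    {"dp": [0,0,-30],"dr": [0,0,0]},
    {"dp": [0,0,-30],"dr": [0,0,0]},
    {"dp": [0,0,-18],"dr": [0,0,0]},
    {"dp": [0,0,0],"dr": [0,0,0]},
    {"dp": [0,0,-6],"dr": [0,0,0]},
    {"dp": [0,0,-6],"dr": [0,0,0]},
    {"dp": [0,0,-6],"dr": [0,0,0]},
    {"dp": [0,0,0],"dr": [0,0,0]},
  ],
)

```text
t: 10.47
tcp_pos: [0.4356, -0.341, 0.0422]
tcp_rot: [0.708, 0.706, 0.001, 0.001]
wrist_force: [-0.6, 3.6, -1.7]
width: 0.0307
gripper_force: 59.5
```

```bash
python3 st.py
```

```text
t 10.47 tcp [ 435.6 -341.    42.2] psi 1.5671 tiltfix [0.0002 0.0026 0.    ] q [-0.66  0.45 -0.38  0.74  0.    0.91] w 0.030689567388989293 F [-0.6  3.6 -1.7]
```

>>> move_arm(
  motion=[
    {"dp": [0,0.7,-6],"dr": [0,0,0]},
    {"dp": [0,0,-6],"dr": [0,0,0]},
    {"dp": [0,0,-6],"dr": [0,0,0]},
    {"dp": [0,0,-5],"dr": [0,0,0]},
    {"dp": [0,0,-3],"dr": [0,0,0]},
    {"dp": [0,0,-2],"dr": [0,0,0]},
    {"dp": [0,0,0],"dr": [0,0,0]},
  ],
)

```text
t: 11.05
tcp_pos: [0.4357, -0.341, 0.0155]
tcp_rot: [0.709, 0.706, 0.001, 0.001]
wrist_force: [-2.6, 7.0, 12.6]
width: 0.0306
gripper_force: 61.0
```

```bash
python3 st.py
```

```text
t 11.05 tcp [ 435.7 -341.    15.5] psi 1.5667 tiltfix [0.0012 0.0029 0.    ] q [-0.66  0.48 -0.41  0.67  0.    0.91] w 0.030640070931369622 F [-2.6  7.  12.6]
```

>>> move_arm(
  motion=[
    {"dp": [0,0,0],"dr": [0,0,0]},
    {"dp": [0,0,0],"dr": [0,0,0]},
    {"dp": [0,0,0],"dr": [0,0,0]},
    {"dp": [0,0,0],"dr": [0,0,0]},
    {"dp": [0,0,10],"dr": [0,0,0]},
    {"dp": [0,0,25],"dr": [0,0,0]},
    {"dp": [0,0,35],"dr": [0,0,0]},
    {"dp": [0,0,35],"dr": [0,0,0]},
    {"dp": [0,0,30],"dr": [0,0,0]},
    {"dp": [0,0,0],"dr": [0,0,0]},
    {"dp": [0,0,0],"dr": [0,0,0]},
  ],
  gripper=-0.5,
)

```text
t: 11.97
tcp_pos: [0.4371, -0.3428, 0.1523]
tcp_rot: [0.709, 0.706, 0.0, 0.004]
wrist_force: [0.8, -1.1, 0.1]
width: 0.064
gripper_force: 0.0
```

```bash
python3 st.py;  python3 look.py collar 435 -340 10; python3 -c "
import cv2,glob
f=sorted(glob.glob('pics/collar_1*'))[-1];print(f);cv2.imwrite('pics/c1.png',cv2.resize(cv2.imread(f)[80:330,180:380],None,fx=2,fy=2))"
```

```text
t 11.97 tcp [ 437.1 -342.8  152.3] psi 1.5663 tiltfix [0.0059 0.0068 0.    ] q [-0.66  0.35 -0.22  0.99 -0.    0.91] w 0.06399114001132605 F [ 0.8 -1.1  0.1]
12.0 tcp [ 435.9 -341.8  150.4] fit None delta None w 0.06389171755047728 F [-0.8  0.  -0.6] R [[0.004, 1.0], [1.0, -0.004], [-0.003, 0.004]]
pics/collar_120.png
```

View pics/c1.png

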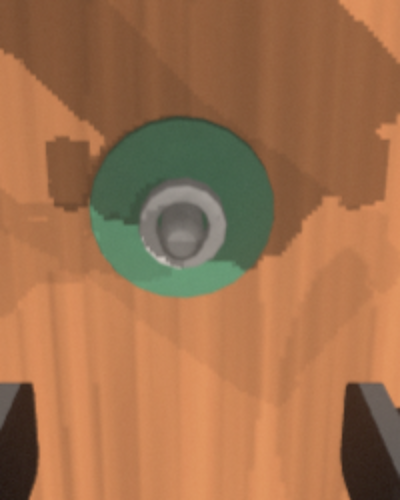

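The collar lies flat around the post at crop (182,225). Next is the small cutter.

>>> move_arm(
  motion=[
    {"dp": [16,35,0],"dr": [0,0,0]},
    {"dp": [16,35,0],"dr": [0,0,0]},
    {"dp": [16,35,0],"dr": [0,0,0]},
    {"dp": [16,35,0],"dr": [0,0,0]},
    {"dp": [16,35,0],"dr": [0,0,0]},
    {"dp": [16,35,0],"dr": [0,0,0]},
    {"dp": [16,35,0],"dr": [0,0,0]},
    {"dp": [16,35,0],"dr": [0,0,0]},
    {"dp": [16,35,0],"dr": [0,0,0]},
    {"dp": [16,35,0],"dr": [0,0,0]},
    {"dp": [17,35,0],"dr": [0,0,0]},
    {"dp": [17,34,0],"dr": [0,0,0]},
  ],
)

```text
t: 13.07
tcp_pos: [0.6286, 0.0795, 0.1471]
tcp_rot: [0.708, 0.706, -0.002, 0.0]
wrist_force: [0.8, -0.9, -0.0]
width: 0.0639
gripper_force: 0.0
```

>>> move_arm(
  motion=[
    {"dp": [0,0,0],"dr": [0,0,0]},
    {"dp": [0,0,0],"dr": [0,0,0]},
    {"dp": [0,0,0],"dr": [0,0,0]},
  ],
)

```text
t: 13.32
tcp_pos: [0.6281, 0.0775, 0.1474]
tcp_rot: [0.708, 0.706, -0.002, 0.0]
wrist_force: [-0.6, -0.5, 0.1]
width: 0.064
gripper_force: 0.0
```

```bash
python3 st.py;  python3 look.py small_cutter 630 77;python3 look.py small_cutter 630 77
```

```text
t 13.32 tcp [628.1  77.5 147.4] psi 1.5671 tiltfix [ 0.0028 -0.0018  0.    ] q [ 0.12  0.49 -0.01  1.08 -0.    1.7 ] w 0.06403581368840251 F [-0.6 -0.5  0.1]
13.4 tcp [628.1  76.9 147.9] fit (array([631.6,  77.4]), np.float64(0.879)) delta [3.5 0.5] w 0.06368862267927801 F [-0.4  0.3 -0.2] R [[0.005, 1.0], [1.0, -0.005], [-0.003, -0.001]]
13.5 tcp [628.5  76.3 148.7] fit (array([631.8,  77.3]), np.float64(0.879)) delta [3.3 1. ] w 0.06402106991013125 F [-0.1  0.4  0. ] R [[0.006, 1.0], [1.0, -0.006], [-0.002, 0.0]]
```

>>> move_arm(
  motion=[
    {"dp": [3.4,0.8,-30],"dr": [0,0,0]},
    {"dp": [0,0,-30],"dr": [0,0,0]},
    {"dp": [0,0,-30],"dr": [0,0,0]},
    {"dp": [0,0,-25],"dr": [0,0,0]},
    {"dp": [0,0,-15],"dr": [0,0,0]},
    {"dp": [0,0,-7],"dr": [0,0,0]},
    {"dp": [0,0,0],"dr": [0,0,0]},
    {"dp": [0,0,0],"dr": [0,0,0]},
  ],
)

```text
t: 14.18
tcp_pos: [0.6332, 0.0779, 0.0129]
tcp_rot: [0.709, 0.705, 0.0, 0.002]
wrist_force: [0.4, -0.5, 0.1]
width: 0.0639
gripper_force: 0.0
```

>>> move_arm(
  motion=[
    {"dp": [0,0,0],"dr": [0,0,0]},
    {"dp": [0,0,0],"dr": [0,0,0]},
    {"dp": [0,0,0],"dr": [0,0,0]},
    {"dp": [0,0,0],"dr": [0,0,0]},
    {"dp": [0,0,0],"dr": [0,0,0]},
    {"dp": [0,0,0],"dr": [0,0,0]},
  ],
  gripper=1,
)

```text
t: 14.68
tcp_pos: [0.6341, 0.0787, 0.0144]
tcp_rot: [0.709, 0.706, 0.001, 0.002]
wrist_force: [-1.7, -0.6, 5.4]
width: 0.026
gripper_force: 58.6
```

>>> move_arm(
  motion=[
    {"dp": [0,0,10],"dr": [0,0,0]},
    {"dp": [0,0,20],"dr": [0,0,0]},
    {"dp": [0,0,30],"dr": [0,0,0]},
    {"dp": [0,0,30],"dr": [0,0,0]},
    {"dp": [0,0,30],"dr": [0,0,0]},
    {"dp": [0,0,25],"dr": [0,0,0]},
    {"dp": [0,0,0],"dr": [0,0,0]},
  ],
)

```text
t: 15.27
tcp_pos: [0.6367, 0.0791, 0.1648]
tcp_rot: [0.709, 0.706, 0.005, 0.005]
wrist_force: [1.2, 1.0, -0.5]
width: 0.0257
gripper_force: 59.3
```

```bash
python3 st.py;  python3 look.py small_cutter 632 77 144
```

```text
t 15.27 tcp [636.7  79.1 164.8] psi 1.5667 tiltfix [0.0003 0.0136 0.    ] q [ 0.12  0.48  0.03  1.1  -0.    1.7 ] w 0.0256618280017004 F [ 1.2  1.  -0.5]
15.3 tcp [635.5  78.9 161.9] fit (array([637.1,  75.5]), np.float64(0.768)) delta [ 1.6 -3.4] w 0.02580882743122073 F [-0.6  0.6 -0.8] R [[0.004, 1.0], [1.0, -0.004], [-0.001, 0.01]]
```

>>> move_arm(
  motion=[
    {"dp": [-17,-35,2],"dr": [0,0.01,0]},
    {"dp": [-17,-35,2],"dr": [0,0,0]},
    {"dp": [-17,-35,2],"dr": [0,0,0]},
    {"dp": [-17,-35,2],"dr": [0,0,0]},
    {"dp": [-17,-35,2],"dr": [0,0,0]},
    {"dp": [-17,-35,2],"dr": [0,0,0]},
    {"dp": [-17,-35,2],"dr": [0,0,0]},
    {"dp": [-17,-35,2],"dr": [0,0,0]},
    {"dp": [-17,-35,2],"dr": [0,0,0]},
    {"dp": [-17,-35,2],"dr": [0,0,0]},
    {"dp": [-16,-35,2],"dr": [0,0,0]},
    {"dp": [-15,-35,2],"dr": [0,0,0]},
  ],
)

```text
t: 16.37
tcp_pos: [0.4295, -0.342, 0.1798]
tcp_rot: [0.709, 0.706, -0.004, -0.004]
wrist_force: [1.3, -0.3, -0.1]
width: 0.0263
gripper_force: 59.3
```

>>> move_arm(
  motion=[
    {"dp": [0,0,0],"dr": [0,0,0]},
    {"dp": [0,0,0],"dr": [0,0,0]},
    {"dp": [0,0,0],"dr": [0,0,0]},
  ],
)

```text
t: 16.62
tcp_pos: [0.431, -0.3405, 0.18]
tcp_rot: [0.709, 0.705, -0.003, -0.004]
wrist_force: [0.4, 0.3, -1.5]
width: 0.0256
gripper_force: 59.3
```

```bash
python3 st.py;  python3 look.py slim_arbor 435 -340; python3 look.py small_cutter 435 -340 175;cp pics/small_cutter_1[5-7]*.png /tmp; ls pics
```

```text
t 16.62 tcp [ 431.  -340.5  180. ] psi 1.566 tiltfix [-0.0007 -0.0099 -0.    ] q [-0.67  0.33 -0.17  1.08 -0.01  0.91] w 0.02564008539633232 F [ 0.4  0.3 -1.5]
16.7 tcp [ 431.5 -340.1  180.2] fit (array([ 435.9, -339.7]), np.float64(0.943)) delta [4.4 0.4] w 0.026044067430254055 F [-0.5 -0.2 -1.1] R [[0.004, 1.0], [1.0, -0.004], [0.0, -0.01]]
16.8 tcp [ 432.1 -339.9  180.7] fit (array([ 431.9, -335.2]), np.float64(0.681)) delta [-0.2  4.7] w 0.026342769561515017 F [ 0.7  0.2 -0.9] R [[0.002, 1.0], [1.0, -0.002], [-0.001, -0.009]]
c1.png
collar_120.png
collar_45.png
collar_60.png
collar_78.png
collar_96.png
scene0.png
scenec.png
slim_arbor_166.png
slim_arbor_95.png
small_cutter_133.png
small_cutter_134.png
small_cutter_153.png
small_cutter_167.png
top0.png
topc.png
w1.png
w2.png
```

```bash
python3 -c "
import cv2
cv2.imwrite('pics/c2.png',cv2.resize(cv2.imread('pics/small_cutter_167.png')[100:400,150:400],None,fx=2,fy=2))"
```

```text
(no output)
```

View pics/c2.png

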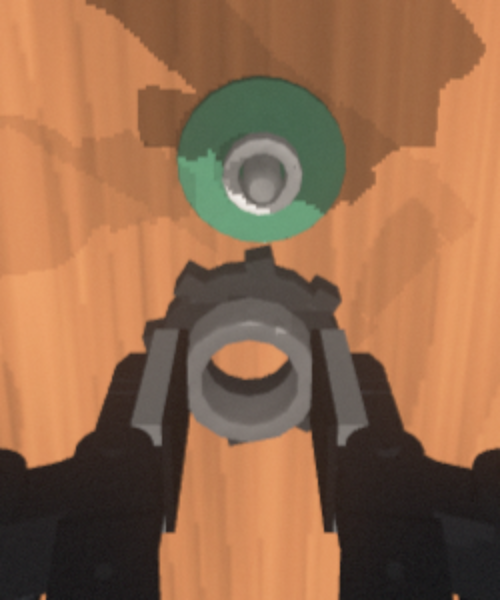

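The cutter is held hub up and level; its hub rim centre is at crop (249,382), which is full-image (275,291). The seated collar shows above it.

```bash
python3 - <<'E'
from h import *
p=wrist(); s=arm.read_state(); t=np.array(s["tcp_pos"])
for v in (289,291,293): print((ray(p,(274.7,v),t[2]+.006)-t)*1000)
g=cv2.cvtColor(p["pixels"],cv2.COLOR_BGR2GRAY)
# collar/post: ray of seated collar's top rim centre (picture crop 262,173 -> 281,186.5)
print(t*1000, ray(p,(281,186.5),.024)*1000, fit("slim_arbor",p,(.4357,-.34)))
E
python3 st.py
```

```text
[0.25458647 1.07663945 6.        ]
[0.25429512 0.11981947 6.        ]
[ 0.25400262 -0.84081037  6.        ]
[ 432.39494474 -340.17311249  181.11046093] [ 436.71359752 -340.66081871   24.        ] (array([ 435.5, -340.2]), np.float64(0.965))
t 16.92 tcp [ 432.4 -340.3  181.2] psi 1.5685 tiltfix [ 0.0015 -0.0081  0.    ] q [-0.66  0.33 -0.17  1.08 -0.01  0.91] w 0.025710406990838135 F [ 0.5 -0.6 -0.7]
```

>>> move_arm(
  motion=[
    {"dp": [3.4,-0.2,-30],"dr": [0,-0.008,0]},
    {"dp": [0,0,-30],"dr": [0,0,0]},
    {"dp": [0,0,-30],"dr": [0,0,0]},
    {"dp": [0,0,-22],"dr": [0,0,0]},
    {"dp": [0,0,0],"dr": [0,0,0]},
    {"dp": [0,0,-6],"dr": [0,0,0]},
    {"dp": [0,0,-6],"dr": [0,0,0]},
    {"dp": [0,0,-4],"dr": [0,0,0]},
    {"dp": [0,0,0],"dr": [0,0,0]},
  ],
)

```text
t: 17.67
tcp_pos: [0.4356, -0.3413, 0.0536]
tcp_rot: [0.709, 0.706, -0.0, 0.001]
wrist_force: [0.1, 2.4, -1.9]
width: 0.0258
gripper_force: 59.2
```

```bash
python3 st.py
```

```text
t 17.67 tcp [ 435.6 -341.3   53.6] psi 1.5669 tiltfix [0.0014 0.0008 0.    ] q [-0.66  0.44 -0.37  0.76 -0.    0.91] w 0.02577985716246964 F [ 0.1  2.4 -1.9]
```

>>> move_arm(
  motion=[
    {"dp": [0,0.5,-5],"dr": [0,0,0]},
    {"dp": [0,0,-5],"dr": [0,0,0]},
    {"dp": [0,0,-3],"dr": [0,0,0]},
    {"dp": [0,0,-2.5],"dr": [0,0,0]},
    {"dp": [0,0,0],"dr": [0,0,0]},
  ],
)

```text
t: 18.08
tcp_pos: [0.4356, -0.3412, 0.0383]
tcp_rot: [0.709, 0.706, -0.0, 0.001]
wrist_force: [-1.4, 2.9, 4.5]
width: 0.0259
gripper_force: 59.9
```

```bash
python3 st.py
```

```text
t 18.08 tcp [ 435.6 -341.2   38.3] psi 1.5665 tiltfix [0.0017 0.0009 0.    ] q [-0.66  0.46 -0.38  0.73 -0.    0.91] w 0.02587027779308524 F [-1.4  2.9  4.5]
```

>>> move_arm(
  motion=[
    {"dp": [0,0,-1.5],"dr": [0,0,0]},
    {"dp": [0,0,0],"dr": [0,0,0]},
    {"dp": [0,0,0],"dr": [0,0,0]},
  ],
)

```text
t: 18.33
tcp_pos: [0.4356, -0.3412, 0.0382]
tcp_rot: [0.709, 0.706, -0.0, 0.001]
wrist_force: [-3.5, 5.1, 13.4]
width: 0.026
gripper_force: 61.0
```

>>> move_arm(
  motion=[
    {"dp": [0,0,0],"dr": [0,0,0]},
    {"dp": [0,0,0],"dr": [0,0,0]},
    {"dp": [0,0,0],"dr": [0,0,0]},
    {"dp": [0,0,0],"dr": [0,0,0]},
    {"dp": [0,0,10],"dr": [0,0,0]},
    {"dp": [0,0,25],"dr": [0,0,0]},
    {"dp": [0,0,35],"dr": [0,0,0]},
    {"dp": [0,0,35],"dr": [0,0,0]},
    {"dp": [0,0,20],"dr": [0,0,0]},
    {"dp": [0,0,0],"dr": [0,0,0]},
    {"dp": [0,0,0],"dr": [0,0,0]},
  ],
  gripper=-0.5,
)

```text
t: 19.25
tcp_pos: [0.4364, -0.3421, 0.1634]
tcp_rot: [0.709, 0.706, -0.0, 0.003]
wrist_force: [0.7, 0.1, 0.1]
width: 0.0643
gripper_force: 0.0
```

```bash
python3 st.py;  python3 look.py small_cutter 435 -340 24; python3 -c "
import cv2,glob
f=sorted(glob.glob('pics/small_cutter_1*'))[-1];print(f);cv2.imwrite('pics/c3.png',cv2.resize(cv2.imread(f)[80:330,180:380],None,fx=2,fy=2))"
```

```text
t 19.25 tcp [ 436.4 -342.1  163.4] psi 1.5664 tiltfix [0.0045 0.0033 0.    ] q [-0.66  0.34 -0.2   1.02 -0.    0.91] w 0.0642500877873909 F [0.7 0.1 0.1]
19.3 tcp [ 435.4 -341.3  161.7] fit (array([ 436.1, -341.8]), np.float64(0.889)) delta [ 0.7 -0.5] w 0.06419790155982266 F [ 0.4  0.1 -0.1] R [[0.004, 1.0], [1.0, -0.004], [-0.002, 0.001]]
pics/small_cutter_193.png
```

View pics/c3.png

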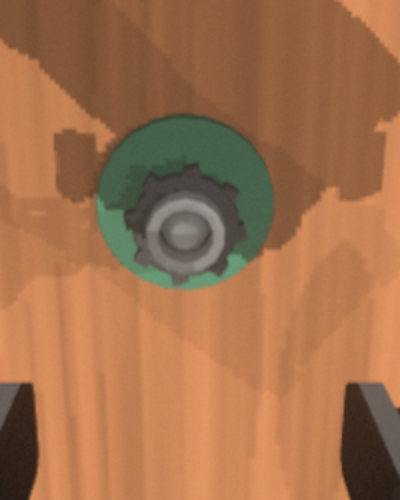

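The small cutter is seated at crop (185,230). On to the sleeve.

>>> move_arm(
  motion=[
    {"dp": [22,28,-2],"dr": [0,0,0]},
    {"dp": [22,28,-2],"dr": [0,0,0]},
    {"dp": [22,28,-2],"dr": [0,0,0]},
    {"dp": [22,28,-2],"dr": [0,0,0]},
    {"dp": [22,28,-2],"dr": [0,0,0]},
    {"dp": [22,28,-2],"dr": [0,0,0]},
    {"dp": [22,28,-2],"dr": [0,0,0]},
    {"dp": [22,28,-2],"dr": [0,0,0]},
    {"dp": [21,28,0],"dr": [0,0,0]},
    {"dp": [21,28,0],"dr": [0,0,0]},
    {"dp": [0,0,0],"dr": [0,0,0]},
    {"dp": [0,0,0],"dr": [0,0,0]},
  ],
  gripper=-0.6,
)

```text
t: 20.35
tcp_pos: [0.653, -0.0593, 0.1429]
tcp_rot: [0.707, 0.707, -0.002, -0.001]
wrist_force: [-0.4, -0.9, -0.8]
width: 0.0686
gripper_force: 0.0
```

```bash
python3 look.py sleeve 653 -60;python3 look.py sleeve 653 -60; python3 st.py
```

```text
20.4 tcp [652.1 -60.6 143.2] fit (array([654.2, -59.4]), np.float64(0.895)) delta [2.1 1.2] w 0.0679506216186015 F [0.7 0.2 0.7] R [[0.003, 1.0], [1.0, -0.003], [-0.002, -0.004]]
20.5 tcp [651.8 -62.  144.2] fit (array([654.2, -59.4]), np.float64(0.94)) delta [2.4 2.6] w 0.06859318288219565 F [-0.3  0.6 -0.2] R [[0.005, 1.0], [1.0, -0.005], [-0.002, -0.003]]
t 20.55 tcp [652.  -62.3 144.6] psi 1.565 tiltfix [ 0.0019 -0.002   0.    ] q [-0.09  0.53  0.05  1.1  -0.    1.48] w 0.06807500850139822 F [-0.3 -0.   0. ]
```

>>> move_arm(
  motion=[
    {"dp": [2.2,2.4,-30],"dr": [0,0,0]},
    {"dp": [0,0,-30],"dr": [0,0,0]},
    {"dp": [0,0,-30],"dr": [0,0,0]},
    {"dp": [0,0,-25],"dr": [0,0,0]},
    {"dp": [0,0,-15],"dr": [0,0,0]},
    {"dp": [0,0,-9],"dr": [0,0,0]},
    {"dp": [0,0,0],"dr": [0,0,0]},
    {"dp": [0,0,0],"dr": [0,0,0]},
  ],
)

```text
t: 21.22
tcp_pos: [0.6552, -0.0596, 0.0067]
tcp_rot: [0.709, 0.705, -0.001, 0.001]
wrist_force: [-1.0, 0.1, 0.7]
width: 0.0684
gripper_force: 0.0
```

>>> move_arm(
  motion=[
    {"dp": [0,0,0],"dr": [0,0,0]},
    {"dp": [0,0,0],"dr": [0,0,0]},
    {"dp": [0,0,0],"dr": [0,0,0]},
    {"dp": [0,0,0],"dr": [0,0,0]},
    {"dp": [0,0,0],"dr": [0,0,0]},
    {"dp": [0,0,0],"dr": [0,0,0]},
  ],
  gripper=1,
)

```text
t: 21.72
tcp_pos: [0.6569, -0.0592, 0.0088]
tcp_rot: [0.709, 0.706, 0.0, 0.002]
wrist_force: [-1.2, -0.9, 5.8]
width: 0.0434
gripper_force: 60.3
```

>>> move_arm(
  motion=[
    {"dp": [0,0,10],"dr": [0,0,0]},
    {"dp": [0,0,20],"dr": [0,0,0]},
    {"dp": [0,0,30],"dr": [0,0,0]},
    {"dp": [0,0,30],"dr": [0,0,0]},
    {"dp": [0,0,30],"dr": [0,0,0]},
    {"dp": [0,0,25],"dr": [0,0,0]},
    {"dp": [0,0,0],"dr": [0,0,0]},
  ],
)

```text
t: 22.3
tcp_pos: [0.6595, -0.059, 0.1591]
tcp_rot: [0.709, 0.706, 0.003, 0.005]
wrist_force: [2.5, -0.5, -0.8]
width: 0.0434
gripper_force: 61.4
```

```bash
python3 st.py;  python3 look.py sleeve 654 -60 145
```

```text
t 22.3 tcp [659.5 -59.  159.1] psi 1.5667 tiltfix [0.0027 0.0122 0.    ] q [-0.09  0.52  0.08  1.12 -0.    1.49] w 0.04344900659731692 F [ 2.5 -0.5 -0.8]
22.4 tcp [658.3 -58.9 156.1] fit (array([659.7, -62.3]), np.float64(0.977)) delta [ 1.4 -3.4] w 0.04363696492936601 F [-0.1  0.2 -1.5] R [[0.004, 1.0], [1.0, -0.004], [-0.002, 0.009]]
```

>>> move_arm(
  motion=[
    {"dp": [-18.5,30,3],"dr": [0,0,0]},
    {"dp": [-18.5,30,3],"dr": [0,0,0]},
    {"dp": [-18.5,30,3],"dr": [0,0,0]},
    {"dp": [-18.5,30,3],"dr": [0,0,0]},
    {"dp": [-18.5,30,3],"dr": [0,0,0]},
    {"dp": [-18.5,30,3],"dr": [0,0,0]},
    {"dp": [-18.5,30,3],"dr": [0,0,0]},
    {"dp": [-18.5,30,3],"dr": [0,0,0]},
    {"dp": [-18.5,30,3],"dr": [0,0,0]},
    {"dp": [-18.5,30,3],"dr": [0,0,0]},
    {"dp": [-18.5,30,3],"dr": [0,0,0]},
    {"dp": [-18.5,30,0],"dr": [0,0,0]},
  ],
)

```text
t: 23.4
tcp_pos: [0.4315, 0.302, 0.1834]
tcp_rot: [0.709, 0.706, -0.002, 0.0]
wrist_force: [1.4, 0.6, -2.3]
width: 0.0436
gripper_force: 61.5
```

>>> move_arm(
  motion=[
    {"dp": [0,0,0],"dr": [0,0,0]},
    {"dp": [0,0,0],"dr": [0,0,0]},
    {"dp": [0,0,0],"dr": [0,0,0]},
    {"dp": [0,0,0],"dr": [0,0,0]},
  ],
)

```text
t: 23.73
tcp_pos: [0.4335, 0.3, 0.1835]
tcp_rot: [0.709, 0.705, -0.002, 0.001]
wrist_force: [-0.0, -0.9, -1.2]
width: 0.0435
gripper_force: 61.5
```

```bash
python3 st.py;  python3 look.py stout_arbor 436 301; Z=$(python3 -c "
from h import *
print(arm.read_state()['tcp_pos'][2]*1000-8.8)"); python3 look.py sleeve 436 301 $Z;  python3 -c "
import cv2,glob
f=sorted(glob.glob('pics/sleeve*'))[-1];print(f);cv2.imwrite('pics/c4.png',cv2.resize(cv2.imread(f)[80:400,100:460],None,fx=2,fy=1.85))"
```

```text
t 23.73 tcp [433.5 300.  183.5] psi 1.5654 tiltfix [ 0.0032 -0.0012  0.    ] q [ 0.61  0.29 -0.22  1.06 -0.    2.18] w 0.0434528306667481 F [-0.  -0.9 -1.2]
23.8 tcp [433.7 300.  183.7] fit (array([437.7, 301.6]), np.float64(0.967)) delta [4.  1.6] w 0.04328887184949119 F [-0.   0.4 -2.2] R [[0.006, 1.0], [1.0, -0.006], [-0.003, -0.001]]
23.9 tcp [434.  300.1 184. ] fit (array([434.1, 299.8]), np.float64(0.916)) delta [ 0.1 -0.3] w 0.043590076252927136 F [ 1.3 -0.3 -2.4] R [[0.006, 1.0], [1.0, -0.006], [-0.002, -0.0]]
pics/sleeve_238.png
```

View pics/c4.png

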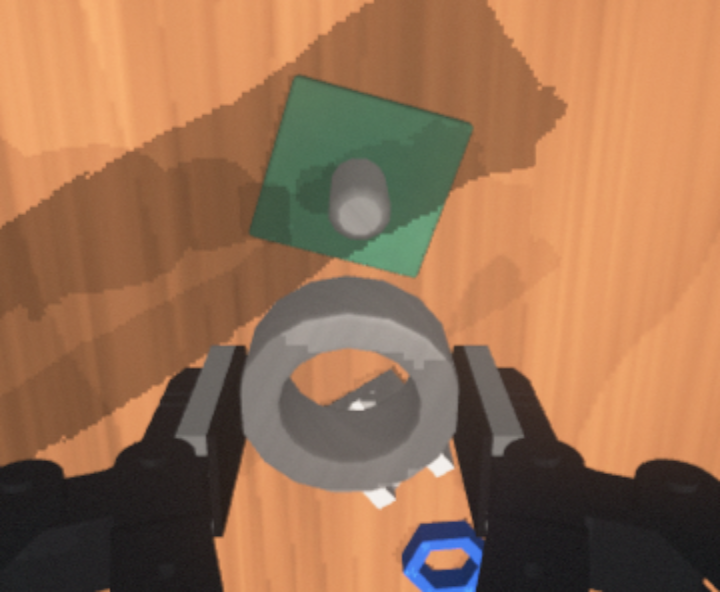

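Sleeve held level, and the post top shows at crop (360,215), full-image (280,196). I'll cross-check the post top by its ray.

```bash
python3 - <<'E'
from h import *
p=wrist(); s=arm.read_state(); t=np.array(s["tcp_pos"])*1000
print(t,ray(p,(280,80+215/1.85),.063)*1000,fit("stout_arbor",p,(.4377,.3016)))
print(ray(p,(100+350/2,80+403/1.85),t[2]/1000+.0132)*1000)
E
```

```text
[434.01069141 300.37407219 184.26557922] [438.43313726 302.01065258  63.        ] (array([437.8, 301.5]), np.float64(0.97))
[434.46495856 301.42131844 197.46557922]
```

>>> move_arm(
  motion=[
    {"dp": [3.7,1.3,-30],"dr": [0,0,0]},
    {"dp": [0,0,-30],"dr": [0,0,0]},
    {"dp": [0,0,-30],"dr": [0,0,0]},
    {"dp": [0,0,-19],"dr": [0,0,0]},
    {"dp": [0,0,0],"dr": [0,0,0]},
    {"dp": [0,0,-6],"dr": [0,0,0]},
    {"dp": [0,0,-6],"dr": [0,0,0]},
    {"dp": [0,0,-5],"dr": [0,0,0]},
    {"dp": [0,0,0],"dr": [0,0,0]},
  ],
)

```text
t: 24.78
tcp_pos: [0.4375, 0.3027, 0.0585]
tcp_rot: [0.709, 0.706, -0.0, 0.001]
wrist_force: [-1.0, -0.2, -1.3]
width: 0.0436
gripper_force: 61.6
```

```bash
python3 st.py
```

```text
t 24.78 tcp [437.5 302.7  58.5] psi 1.5664 tiltfix [0.0014 0.0007 0.    ] q [ 0.61  0.41 -0.41  0.75 -0.    2.18] w 0.04356017922236107 F [-1.  -0.2 -1.3]
```

On the post with no side force. I'll push it down to the seat (TCP about 19).

>>> move_arm(
  motion=[
    {"dp": [0,0,-8],"dr": [0,0,0]},
    {"dp": [0,0,-8],"dr": [0,0,0]},
    {"dp": [0,0,-8],"dr": [0,0,0]},
    {"dp": [0,0,-7],"dr": [0,0,0]},
    {"dp": [0,0,-5],"dr": [0,0,0]},
    {"dp": [0,0,-3],"dr": [0,0,0]},
    {"dp": [0,0,-1.5],"dr": [0,0,0]},
    {"dp": [0,0,0],"dr": [0,0,0]},
    {"dp": [0,0,0],"dr": [0,0,0]},
  ],
)

```text
t: 25.53
tcp_pos: [0.4366, 0.3021, 0.0188]
tcp_rot: [0.709, 0.706, -0.001, 0.001]
wrist_force: [-2.6, -1.6, 9.9]
width: 0.0434
gripper_force: 62.6
```

```bash
python3 st.py
```

```text
t 25.53 tcp [436.6 302.1  18.8] psi 1.5665 tiltfix [ 0.0023 -0.0006  0.    ] q [ 0.61  0.45 -0.46  0.66 -0.    2.18] w 0.04341152065704401 F [-2.6 -1.6  9.9]
```

>>> move_arm(
  motion=[
    {"dp": [0,0,0],"dr": [0,0,0]},
    {"dp": [0,0,0],"dr": [0,0,0]},
    {"dp": [0,0,0],"dr": [0,0,0]},
    {"dp": [0,0,0],"dr": [0,0,0]},
    {"dp": [0,0,10],"dr": [0,0,0]},
    {"dp": [0,0,25],"dr": [0,0,0]},
    {"dp": [0,0,35],"dr": [0,0,0]},
    {"dp": [0,0,35],"dr": [0,0,0]},
    {"dp": [0,0,35],"dr": [0,0,0]},
    {"dp": [0,0,0],"dr": [0,0,0]},
    {"dp": [0,0,0],"dr": [0,0,0]},
  ],
  gripper=-0.6,
)

```text
t: 26.45
tcp_pos: [0.4391, 0.3038, 0.161]
tcp_rot: [0.709, 0.706, 0.003, 0.001]
wrist_force: [-0.9, 0.4, -0.6]
width: 0.0684
gripper_force: 0.0
```

```bash
python3 st.py;  python3 look.py sleeve 437 302 10
```

```text
t 26.45 tcp [439.1 303.8 161. ] psi 1.5665 tiltfix [-0.002   0.0055  0.    ] q [ 0.61  0.31 -0.26  1.   -0.    2.18] w 0.06840614910949501 F [-0.9  0.4 -0.6]
26.5 tcp [437.8 302.9 159.1] fit (array([436.9, 308.4]), np.float64(0.408)) delta [-0.9  5.5] w 0.0683315408972142 F [-0.4 -0.7 -0.2] R [[0.004, 1.0], [1.0, -0.004], [-0.0, 0.002]]
```

>>> move_arm(
  motion=[
    {"dp": [15,-36,0],"dr": [0,0,0]},
    {"dp": [15,-36,0],"dr": [0,0,0]},
    {"dp": [15,-36,0],"dr": [0,0,0]},
    {"dp": [15,-36,0],"dr": [0,0,0]},
    {"dp": [15,-36,0],"dr": [0,0,0]},
    {"dp": [15,-36,0],"dr": [0,0,0]},
    {"dp": [15,-36,0],"dr": [0,0,0]},
    {"dp": [15,-36,0],"dr": [0,0,0]},
    {"dp": [15,-36,0],"dr": [0,0,0]},
    {"dp": [15,-36,0],"dr": [0,0,0]},
    {"dp": [15,-36,0],"dr": [0,0,0]},
    {"dp": [15,-36,0],"dr": [0,0,0]},
  ],
)

```text
t: 27.55
tcp_pos: [0.6161, -0.1311, 0.1556]
tcp_rot: [0.709, 0.705, -0.002, -0.001]
wrist_force: [0.5, 0.1, 0.5]
width: 0.0681
gripper_force: 0.0
```

>>> move_arm(
  motion=[
    {"dp": [14,-36,0],"dr": [0,0,0]},
    {"dp": [14,-36,0],"dr": [0,0,0]},
    {"dp": [10,-36,0],"dr": [0,0,0]},
    {"dp": [0,-6,0],"dr": [0,0,0]},
    {"dp": [0,0,0],"dr": [0,0,0]},
    {"dp": [0,0,0],"dr": [0,0,0]},
    {"dp": [0,0,0],"dr": [0,0,0]},
    {"dp": [0,0,0],"dr": [0,0,0]},
  ],
)

```text
t: 28.22
tcp_pos: [0.6546, -0.2416, 0.1575]
tcp_rot: [0.708, 0.706, -0.001, -0.0]
wrist_force: [0.5, 0.0, -0.1]
width: 0.0685
gripper_force: 0.0
```

```bash
python3 look.py large_cutter 655 -245; python3 look.py large_cutter 655 -245;python3 st.py
```

```text
28.3 tcp [ 654.9 -241.7  157.9] fit (array([ 656.2, -246.1]), np.float64(0.887)) delta [ 1.3 -4.4] w 0.06830510314323854 F [ 0.   0.6 -0.2] R [[0.002, 1.0], [1.0, -0.002], [-0.001, -0.001]]
28.4 tcp [ 655.1 -242.1  158.2] fit None delta None w 0.06859811370293693 F [-0.7  0.   0.4] R [[0.003, 1.0], [1.0, -0.003], [-0.002, 0.0]]
t 28.42 tcp [ 655.2 -242.3  158.2] psi 1.568 tiltfix [0.0018 0.0004 0.    ] q [-0.35  0.59  0.21  1.19 -0.    1.22] w 0.06837035879228134 F [-0.5 -0.6  0.9]
```

```bash
ls -t pics|head -4; python3 -c "
import cv2,glob,numpy as np
a=cv2.imread('pics/sleeve_264.png') if glob.glob('pics/sleeve_264.png') else cv2.imread(sorted(glob.glob('pics/sleeve*'))[-1]); b=cv2.imread(sorted(glob.glob('pics/large*'))[-1])
cv2.imwrite('pics/c5.png',cv2.resize(np.hstack([a[60:310,180:380],b[60:310,180:380]]),None,fx=2,fy=2))"
```

```text
large_cutter_283.png
large_cutter_282.png
sleeve_265.png
c4.png
```

View pics/c5.png

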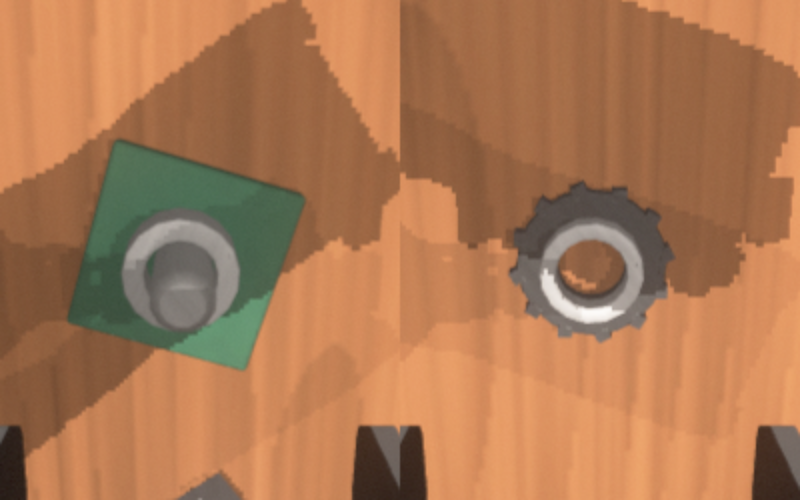

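The sleeve is seated flat (left) and the large cutter lies hub up at (594,270) in the right half. Grasping its hub now.

>>> move_arm(
  motion=[
    {"dp": [1,-3.8,-30],"dr": [0,0,0]},
    {"dp": [0,0,-30],"dr": [0,0,0]},
    {"dp": [0,0,-30],"dr": [0,0,0]},
    {"dp": [0,0,-30],"dr": [0,0,0]},
    {"dp": [0,0,-17],"dr": [0,0,0]},
    {"dp": [0,0,-9],"dr": [0,0,0]},
    {"dp": [0,0,0],"dr": [0,0,0]},
    {"dp": [0,0,0],"dr": [0,0,0]},
  ],
)

```text
t: 29.08
tcp_pos: [0.6566, -0.2471, 0.0124]
tcp_rot: [0.708, 0.706, -0.0, 0.001]
wrist_force: [0.8, 0.3, 0.6]
width: 0.0682
gripper_force: 0.0
```

>>> move_arm(
  motion=[
    {"dp": [0,0,0],"dr": [0,0,0]},
    {"dp": [0,0,0],"dr": [0,0,0]},
    {"dp": [0,0,0],"dr": [0,0,0]},
    {"dp": [0,0,0],"dr": [0,0,0]},
    {"dp": [0,0,0],"dr": [0,0,0]},
    {"dp": [0,0,0],"dr": [0,0,0]},
  ],
  gripper=1,
)

```text
t: 29.58
tcp_pos: [0.6578, -0.2478, 0.0146]
tcp_rot: [0.709, 0.706, 0.0, 0.003]
wrist_force: [-0.8, 0.6, 5.8]
width: 0.038
gripper_force: 59.5
```

>>> move_arm(
  motion=[
    {"dp": [0,0,10],"dr": [0,0,0]},
    {"dp": [0,0,20],"dr": [0,0,0]},
    {"dp": [0,0,30],"dr": [0,0,0]},
    {"dp": [0,0,30],"dr": [0,0,0]},
    {"dp": [0,0,30],"dr": [0,0,0]},
    {"dp": [0,0,30],"dr": [0,0,0]},
    {"dp": [0,0,0],"dr": [0,0,0]},
  ],
)

```text
t: 30.17
tcp_pos: [0.6599, -0.2487, 0.1704]
tcp_rot: [0.709, 0.706, 0.002, 0.007]
wrist_force: [0.9, -0.6, -1.1]
width: 0.0382
gripper_force: 60.7
```

```bash
python3 st.py
```

```text
t 30.17 tcp [ 659.9 -248.7  170.4] psi 1.5664 tiltfix [0.0063 0.0122 0.    ] q [-0.36  0.59  0.24  1.2  -0.    1.22] w 0.03822077432232731 F [ 0.9 -0.6 -1.1]
```

>>> move_arm(
  motion=[
    {"dp": [-15,36,1],"dr": [0,0,0]},
    {"dp": [-15,36,1],"dr": [0,0,0]},
    {"dp": [-15,36,1],"dr": [0,0,0]},
    {"dp": [-15,36,1],"dr": [0,0,0]},
    {"dp": [-15,36,1],"dr": [0,0,0]},
    {"dp": [-15,36,1],"dr": [0,0,0]},
    {"dp": [-15,36,1],"dr": [0,0,0]},
    {"dp": [-15,36,1],"dr": [0,0,0]},
    {"dp": [-15,36,1],"dr": [0,0,0]},
    {"dp": [-15,36,1],"dr": [0,0,0]},
    {"dp": [-15,36,1],"dr": [0,0,0]},
    {"dp": [-15,36,1],"dr": [0,0,0]},
  ],
)

```text
t: 31.17
tcp_pos: [0.4749, 0.1861, 0.174]
tcp_rot: [0.709, 0.705, -0.001, 0.001]
wrist_force: [1.1, -0.2, -2.3]
width: 0.0383
gripper_force: 60.8
```

>>> move_arm(
  motion=[
    {"dp": [-15,36,0],"dr": [0,0,0]},
    {"dp": [-15,36,0],"dr": [0,0,0]},
    {"dp": [-11,36,0],"dr": [0,0,0]},
    {"dp": [0,11,0],"dr": [0,0,0]},
    {"dp": [0,0,0],"dr": [0,0,0]},
    {"dp": [0,0,0],"dr": [0,0,0]},
    {"dp": [0,0,0],"dr": [0,0,0]},
    {"dp": [0,0,0],"dr": [0,0,0]},
  ],
)

```text
t: 31.83
tcp_pos: [0.4354, 0.3022, 0.1737]
tcp_rot: [0.709, 0.705, -0.001, 0.001]
wrist_force: [0.6, -0.1, -2.4]
width: 0.0372
gripper_force: 60.8
```

```bash
python3 st.py; python3 look.py stout_arbor 437.5 302;  python3 -c "
import cv2,glob
f=sorted(glob.glob('pics/stout*'))[-1];print(f);cv2.imwrite('pics/c6.png',cv2.resize(cv2.imread(f)[100:400,150:400],None,fx=2,fy=2))"
```

```text
t 31.83 tcp [435.4 302.2 173.7] psi 1.5645 tiltfix [ 0.0026 -0.0003  0.    ] q [ 0.61  0.3  -0.23  1.04 -0.    2.18] w 0.03723783369992785 F [ 0.6 -0.1 -2.4]
31.9 tcp [435.5 302.3 173.8] fit (array([436.7, 303.7]), np.float64(0.143)) delta [1.2 1.4] w 0.03789325120995127 F [-0.1  0.  -1.7] R [[0.006, 1.0], [1.0, -0.006], [-0.002, -0.0]]
pics/stout_arbor_318.png
```

View pics/c6.png

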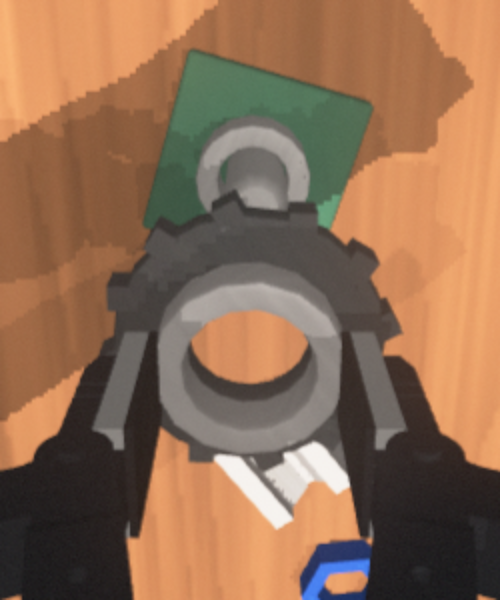

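The large cutter is held hub up with its rim at crop x 159–341 and bottom at 457; the post is partly hidden behind it. I'll work out its offset from the rim.

```bash
python3 - <<'E'
from h import *
p=wrist(); s=arm.read_state(); t=np.array(s["tcp_pos"]); print(t*1000)
ring=cyl(.021,0)[:48]
for dz in (.005,.0065):
  for dy in (-.002,0,.002):
    q=proj(p,ring+t+[0,dy,dz]); print(dz,dy,(q.min(0)-[150,100])*2,(q.max(0)-[150,100])*2)
print((proj(p,[.4377,.3017,.032])-[150,100])*2)
q=(proj(p,cyl(.023,0)[:48]+[.4377,.3017,.032])-[150,100])*2; print(q.min(0),q.max(0))
E
```

```text
[435.61125212 302.5451752  173.89154133]
0.005 -0.002 [148.79648262 295.98916741] [347.34741597 469.18957229]
0.005 0 [148.33675191 286.95747968] [347.70838353 461.59540829]
0.005 0.002 [147.87320547 277.84740014] [348.07234814 453.94083513]
0.0065 -0.002 [147.89493997 299.19738448] [348.24510148 473.63354623]
0.0065 0 [147.42726681 290.09374258] [348.6130993  465.99093659]
0.0065 0.002 [146.95567654 280.91032907] [348.98418046 458.28700031]
[[253.41609397 182.80906108]]
[195.49484163 125.8021626 ] [311.34895046 237.0112103 ]
```

>>> move_arm(
  motion=[
    {"dp": [1.8,-1.6,-30],"dr": [0,0,0]},
    {"dp": [0,0,-30],"dr": [0,0,0]},
    {"dp": [0,0,-24],"dr": [0,0,0]},
    {"dp": [0,0,-10],"dr": [0,0,0]},
    {"dp": [0,0,0],"dr": [0,0,0]},
    {"dp": [0,0,-6],"dr": [0,0,0]},
    {"dp": [0,0,-6],"dr": [0,0,0]},
    {"dp": [0,0,-5],"dr": [0,0,0]},
    {"dp": [0,0,0],"dr": [0,0,0]},
  ],
)

```text
t: 32.73
tcp_pos: [0.4371, 0.302, 0.0627]
tcp_rot: [0.709, 0.706, -0.001, 0.001]
wrist_force: [0.0, -1.2, -2.5]
width: 0.0379
gripper_force: 60.7
```

```bash
python3 st.py
```

```text
t 32.73 tcp [437.1 302.   62.7] psi 1.5664 tiltfix [0.002  0.0005 0.    ] q [ 0.61  0.4  -0.41  0.77 -0.    2.18] w 0.03793985994375751 F [ 0.  -1.2 -2.5]
```

Threaded on without side load.

>>> move_arm(
  motion=[
    {"dp": [0,0,-6],"dr": [0,0,0]},
    {"dp": [0,0,-5],"dr": [0,0,0]},
    {"dp": [0,0,-3],"dr": [0,0,0]},
    {"dp": [0,0,-2.5],"dr": [0,0,0]},
    {"dp": [0,0,-1.5],"dr": [0,0,0]},
    {"dp": [0,0,0],"dr": [0,0,0]},
    {"dp": [0,0,0],"dr": [0,0,0]},
  ],
)

```text
t: 33.32
tcp_pos: [0.4373, 0.302, 0.0465]
tcp_rot: [0.709, 0.706, -0.0, 0.001]
wrist_force: [-2.8, -5.2, 11.4]
width: 0.0383
gripper_force: 62.5
```

```bash
python3 st.py
```

```text
t 33.32 tcp [437.3 302.   46.5] psi 1.5664 tiltfix [0.0017 0.0014 0.    ] q [ 0.61  0.42 -0.43  0.72 -0.    2.18] w 0.03829151597393912 F [-2.8 -5.2 11.4]
```

>>> move_arm(
  motion=[
    {"dp": [0,0,0],"dr": [0,0,0]},
    {"dp": [0,0,0],"dr": [0,0,0]},
    {"dp": [0,0,0],"dr": [0,0,0]},
    {"dp": [0,0,0],"dr": [0,0,0]},
    {"dp": [0,0,10],"dr": [0,0,0]},
    {"dp": [0,0,25],"dr": [0,0,0]},
    {"dp": [0,0,35],"dr": [0,0,0]},
    {"dp": [0,0,35],"dr": [0,0,0]},
    {"dp": [0,0,5],"dr": [0,0,0]},
    {"dp": [0,0,0],"dr": [0,0,0]},
    {"dp": [0,0,0],"dr": [0,0,0]},
  ],
  gripper=-0.5,
)

```text
t: 34.23
tcp_pos: [0.4372, 0.3023, 0.1552]
tcp_rot: [0.709, 0.706, -0.0, 0.001]
wrist_force: [-0.5, -0.5, 0.2]
width: 0.0636
gripper_force: 0.0
```

```bash
python3 st.py;  python3 look.py large_cutter 437 302 32
```

```text
t 34.23 tcp [437.2 302.3 155.2] psi 1.5665 tiltfix [0.0011 0.001  0.    ] q [ 0.61  0.31 -0.27  0.99 -0.    2.18] w 0.06364319404615892 F [-0.5 -0.5  0.2]
34.3 tcp [436.4 301.8 154.1] fit (array([437.8, 303.3]), np.float64(0.895)) delta [1.4 1.5] w 0.0641253227351121 F [-0.3 -0.9 -0.5] R [[0.004, 1.0], [1.0, -0.004], [-0.002, -0.001]]
```

>>> move_arm(
  motion=[
    {"dp": [5,-35,-1],"dr": [0,0,0]},
    {"dp": [5,-35,-1],"dr": [0,0,0]},
    {"dp": [5,-35,-1],"dr": [0,0,0]},
    {"dp": [5,-35,-1],"dr": [0,0,0]},
    {"dp": [5,-35,-1],"dr": [0,0,0]},
    {"dp": [5,-35,-1],"dr": [0,0,0]},
    {"dp": [5,-35,-1],"dr": [0,0,0]},
    {"dp": [5,-35,-1],"dr": [0,0,0]},
    {"dp": [5,-35,-1],"dr": [0,0,0]},
    {"dp": [0,0,0],"dr": [0,0,0]},
    {"dp": [0,0,0],"dr": [0,0,0]},
    {"dp": [0,0,0],"dr": [0,0,0]},
  ],
)

```text
t: 35.33
tcp_pos: [0.4808, -0.0127, 0.1446]
tcp_rot: [0.709, 0.705, -0.001, -0.001]
wrist_force: [-0.1, 0.8, 0.3]
width: 0.0639
gripper_force: 0.0
```

```bash
python3 look.py hex_nut 483 -13; python3 st.py; python3 -c "
import cv2,glob,numpy as np
a=cv2.imread(sorted(glob.glob('pics/large*'))[-1]); b=cv2.imread(sorted(glob.glob('pics/hex*'))[-1])
cv2.imwrite('pics/c7.png',cv2.resize(np.hstack([a[60:310,180:380],b[60:310,180:380]]),None,fx=2,fy=2))"
```

```text
35.4 tcp [481.  -12.2 144.8] fit (array([483.4, -14.1]), np.float64(0.896)) delta [ 2.4 -1.9] w 0.06399405831493138 F [-0.4  0.1  0.3] R [[0.004, 1.0], [1.0, -0.004], [-0.001, -0.002]]
t 35.43 tcp [481.3 -11.9 145.1] psi 1.568 tiltfix [ 0.0014 -0.0017  0.    ] q [-0.02  0.24 -0.4   0.93 -0.    1.55] w 0.06407104410097449 F [0.4 0.2 0.6]
```

View pics/c7.png

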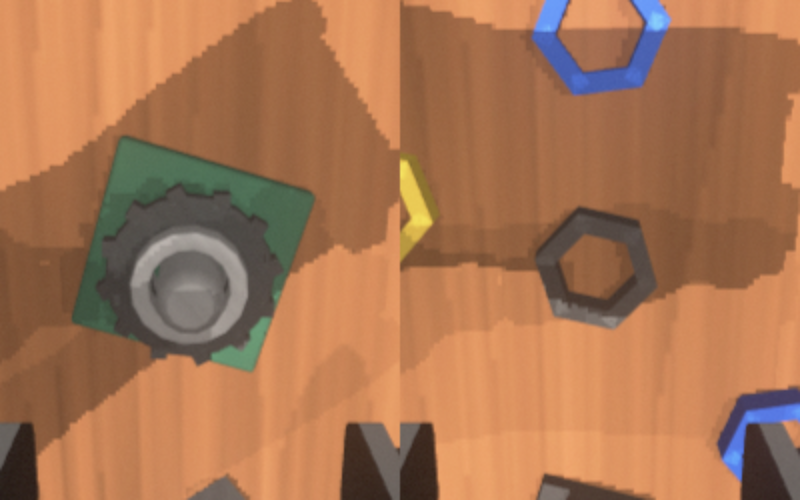

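Left half: the large cutter is seated. Right half: the dark nut is at (596,268), with a vertex close to the closing line, so the tool has to turn. I'll fit its yaw.

```bash
python3 - <<'E'
from h import *
p=wrist(); m=[d["pixels"] for d in arm.trace("hex_nut",p)]; u=proj(p,[.4834,-.0141,.007])[0]
m=min(m,key=lambda k:np.hypot(*(cen(k)-u)))
B=cyl(.02425,.014,6); r=[]
for a in range(0,60,2):
    M["hex_nut"]=[B@Rn.from_euler('z',a,degrees=True).as_matrix().T]; f=fit("hex_nut",p,(.4834,-.0141),0,m); r.append((f[1],a,f[0]))
print(*sorted(r,key=lambda k:-k[0])[:6],sep="\n")
E
python3 st.py
```

```text
(np.float64(0.971), 48, array([398.4,  11. ]))
(np.float64(0.967), 50, array([398.1,  11. ]))
(np.float64(0.964), 46, array([398.1,  10.9]))
(np.float64(0.96), 52, array([398.2,  10.9]))
(np.float64(0.951), 44, array([398. ,  10.9]))
(np.float64(0.946), 54, array([398.3,  10.9]))
t 35.53 tcp [481.6 -11.7 145.5] psi 1.5687 tiltfix [ 0.0016 -0.0007  0.    ] q [-0.02  0.24 -0.4   0.93 -0.    1.55] w 0.06391558533525721 F [ 1.  -0.4  0.2]
```

```bash
python3 - <<'E'
from h import *
for k in range(4):
    p=wrist(); u=proj(p,[.4834,-.0141,.007])[0]
    ms=[m for m in (d["pixels"] for d in arm.trace("hex_nut",p)) if np.hypot(*(cen(m)-u))<12]
    if ms: break
m=ms[0]; B=cyl(.02425,.014,6); r=[]
for a in range(0,60,2):
    M["hex_nut"]=[B@Rn.from_euler('z',a,degrees=True).as_matrix().T]; f=fit("hex_nut",p,(.4834,-.0141),0,m); r.append((f[1],a,f[0]))
print(*sorted(r,key=lambda k:-k[0])[:5],sep="\n")
E
python3 st.py
```

```text
(np.float64(0.965), 46, array([483.5, -14.3]))
(np.float64(0.958), 44, array([483.5, -14.4]))
(np.float64(0.958), 48, array([483.5, -14.2]))
(np.float64(0.958), 50, array([483.4, -14.5]))
(np.float64(0.949), 42, array([483.4, -14.3]))
t 35.63 tcp [481.9 -11.9 145.8] psi 1.5684 tiltfix [ 0.0017 -0.      0.    ] q [-0.02  0.24 -0.4   0.93 -0.    1.55] w 0.0639751762729286 F [ 0.9 -0.2 -0.5]
```

>>> move_arm(
  motion=[
    {"dp": [1.6,-2.4,-10],"dr": [0,0,0.1]},
    {"dp": [0,0,-20],"dr": [0,0,0.1]},
    {"dp": [0,0,-30],"dr": [0,0,0.1]},
    {"dp": [0,0,-30],"dr": [0,0,0]},
    {"dp": [0,0,-25],"dr": [0,0,0]},
    {"dp": [0,0,-18],"dr": [0,0,0]},
    {"dp": [0,0,-9],"dr": [0,0,0]},
    {"dp": [0,0,0],"dr": [0,0,0]},
    {"dp": [0,0,0],"dr": [0,0,0]},
  ],
)

```text
t: 36.38
tcp_pos: [0.4837, -0.0149, 0.0041]
tcp_rot: [0.595, 0.804, -0.001, 0.001]
wrist_force: [0.5, 0.7, -0.1]
width: 0.0641
gripper_force: 0.0
```

>>> move_arm(
  motion=[
    {"dp": [0,0,0],"dr": [0,0,0]},
    {"dp": [0,0,0],"dr": [0,0,0]},
    {"dp": [0,0,0],"dr": [0,0,0]},
    {"dp": [0,0,0],"dr": [0,0,0]},
    {"dp": [0,0,0],"dr": [0,0,0]},
    {"dp": [0,0,0],"dr": [0,0,0]},
  ],
  gripper=1,
)

```text
t: 36.88
tcp_pos: [0.4851, -0.0153, 0.0056]
tcp_rot: [0.595, 0.804, 0.001, 0.002]
wrist_force: [-0.8, 1.0, 5.4]
width: 0.0401
gripper_force: 60.7
```

>>> move_arm(
  motion=[
    {"dp": [0,0,10],"dr": [0,0,0]},
    {"dp": [0,0,20],"dr": [0,0,0]},
    {"dp": [0,0,30],"dr": [0,0,0]},
    {"dp": [0,0,35],"dr": [0,0,0]},
    {"dp": [0,0,35],"dr": [0,0,0]},
    {"dp": [0,0,35],"dr": [0,0,0]},
    {"dp": [0,0,0],"dr": [0,0,0]},
    {"dp": [0,0,0],"dr": [0,0,0]},
  ],
)

```text
t: 37.55
tcp_pos: [0.4859, -0.0154, 0.1719]
tcp_rot: [0.595, 0.804, 0.002, 0.004]
wrist_force: [0.2, 0.2, -1.9]
width: 0.0399
gripper_force: 61.1
```

```bash
python3 st.py
```

```text
t 37.55 tcp [485.9 -15.4 171.9] psi 1.8664 tiltfix [0.0019 0.0078 0.    ] q [-0.03  0.22 -0.35  0.99 -0.    1.24] w 0.03990266274025176 F [ 0.2  0.2 -1.9]
```

>>> move_arm(
  motion=[
    {"dp": [-5,35,2],"dr": [0,0,0]},
    {"dp": [-5,35,2],"dr": [0,0,0]},
    {"dp": [-5,35,2],"dr": [0,0,0]},
    {"dp": [-5,35,2],"dr": [0,0,0]},
    {"dp": [-5,35,2],"dr": [0,0,0]},
    {"dp": [-5,35,2],"dr": [0,0,0]},
    {"dp": [-5,35,2],"dr": [0,0,0]},
    {"dp": [-5,35,2],"dr": [0,0,0]},
    {"dp": [-6,35,2],"dr": [0,0,0]},
    {"dp": [0,1,0],"dr": [0,0,0]},
    {"dp": [0,0,0],"dr": [0,0,0]},
    {"dp": [0,0,0],"dr": [0,0,0]},
  ],
)

```text
t: 38.55
tcp_pos: [0.4366, 0.2999, 0.1854]
tcp_rot: [0.595, 0.804, -0.002, 0.0]
wrist_force: [0.1, -0.5, -1.1]
width: 0.0398
gripper_force: 61.1
```

```bash
python3 st.py; python3 look.py large_cutter 437.5 302 32;  python3 - <<'E'
from h import *
p=wrist(); s=arm.read_state(); t=np.array(s["tcp_pos"]); im=p["pixels"].copy()
T=Rn.from_quat(s["tcp_rot"]).as_matrix(); a=np.arctan2(T[1,0],T[0,0])
hx=cyl(.02425,0,6)[:6]@Rn.from_euler('z',a).as_matrix().T
for q,c in((hx+t+[0,0,.0085],(0,0,255)),(cyl(.008,0)[:48]+[.4377,.3017,.063],(255,255,0))): cv2.polylines(im,[proj(p,q).round().astype(int)],True,c,1)
cv2.imwrite('pics/c8.png',cv2.resize(im[100:400,150:400],None,fx=2,fy=2)); print(t*1000)
E
```

```text
t 38.55 tcp [436.6 299.9 185.4] psi 1.8671 tiltfix [ 0.004  -0.0017  0.    ] q [ 0.6   0.29 -0.21  1.07 -0.    1.88] w 0.03976848640346802 F [ 0.1 -0.5 -1.1]
38.6 tcp [436.8 299.3 185.7] fit (array([437.5, 303.3]), np.float64(0.905)) delta [0.7 4. ] w 0.03993206761369007 F [ 0.4  1.2 -1.7] R [[-0.291, 0.957], [0.957, 0.291], [-0.003, -0.002]]
[437.35931283 299.13295781 186.26317594]
```

View pics/c8.png

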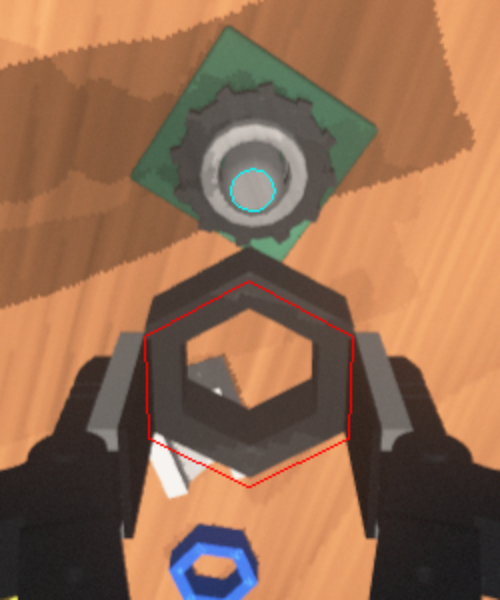

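The predicted post top (cyan) sits on the post at (253,190). The nut is about 10 crop px above its predicted outline (red), roughly 2 mm forward in the grip, and I allow for that in the descent.

>>> move_arm(
  motion=[
    {"dp": [1,0.5,-30],"dr": [0,0,0]},
    {"dp": [0,0,-30],"dr": [0,0,0]},
    {"dp": [0,0,-30],"dr": [0,0,0]},
    {"dp": [0,0,-20],"dr": [0,0,0]},
    {"dp": [0,0,-4],"dr": [0,0,0]},
    {"dp": [0,0,0],"dr": [0,0,0]},
    {"dp": [0,0,-4],"dr": [0,0,0]},
    {"dp": [0,0,-4],"dr": [0,0,0]},
    {"dp": [0,0,0],"dr": [0,0,0]},
  ],
)

```text
t: 39.45
tcp_pos: [0.4394, 0.3015, 0.0656]
tcp_rot: [0.595, 0.803, 0.0, 0.001]
wrist_force: [0.2, 0.2, -0.3]
width: 0.04
gripper_force: 61.0
```

```bash
python3 st.py
```

```text
t 39.45 tcp [439.4 301.5  65.6] psi 1.8661 tiltfix [0.0006 0.0022 0.    ] q [ 0.6   0.4  -0.4   0.77 -0.    1.88] w 0.03999872682172382 F [ 0.2  0.2 -0.3]
```

>>> move_arm(
  motion=[
    {"dp": [-1.2,-1,-1],"dr": [0,0,0]},
    {"dp": [0,0,-3],"dr": [0,0,0]},
    {"dp": [0,0,-2.5],"dr": [0,0,0]},
    {"dp": [0,0,-2],"dr": [0,0,0]},
    {"dp": [0,0,-1.5],"dr": [0,0,0]},
    {"dp": [0,0,0],"dr": [0,0,0]},
    {"dp": [0,0,0],"dr": [0,0,0]},
  ],
)

```text
t: 40.03
tcp_pos: [0.4376, 0.3004, 0.0575]
tcp_rot: [0.595, 0.804, 0.0, 0.001]
wrist_force: [-4.9, -4.0, 19.7]
width: 0.0398
gripper_force: 63.3
```

```bash
python3 st.py
```

```text
t 40.03 tcp [437.6 300.4  57.5] psi 1.8666 tiltfix [0.0007 0.0022 0.    ] q [ 0.6   0.4  -0.42  0.75 -0.    1.88] w 0.03982904019055328 F [-4.9 -4.  19.7]
```

Seated at TCP 57.5, as expected. Releasing and checking.

>>> move_arm(
  motion=[
    {"dp": [0,0,0],"dr": [0,0,0]},
    {"dp": [0,0,0],"dr": [0,0,0]},
    {"dp": [0,0,0],"dr": [0,0,0]},
    {"dp": [0,0,0],"dr": [0,0,0]},
    {"dp": [0,0,10],"dr": [0,0,0]},
    {"dp": [0,0,25],"dr": [0,0,0]},
    {"dp": [0,0,35],"dr": [0,0,0]},
    {"dp": [0,0,35],"dr": [0,0,0]},
    {"dp": [0,0,30],"dr": [0,0,0]},
    {"dp": [0,0,0],"dr": [0,0,0]},
    {"dp": [0,0,0],"dr": [0,0,0]},
    {"dp": [0,0,0],"dr": [0,0,0]},
  ],
  gripper=-0.5,
)

```text
t: 41.03
tcp_pos: [0.4372, 0.3001, 0.1898]
tcp_rot: [0.595, 0.804, -0.001, 0.001]
wrist_force: [-0.1, -0.5, -0.4]
width: 0.0642
gripper_force: 0.0
```

```bash
python3 st.py; python3 - <<'E'
from h import *
p=wrist(); im=p["pixels"]; q=arm.snapshot("scene")["pixels"]
u=proj(p,[.4377,.3017,.05])[0].astype(int)
a=cv2.resize(im[max(u[1]-75,0):u[1]+75,u[0]-75:u[0]+75],(390,390)); b=cv2.resize(q[190:290,400:500],(390,390))
cv2.imwrite("pics/c9.png",np.hstack([a,b])); print(fit("hex_nut",p,(.4377,.3017),.052))
E
```

```text
t 41.03 tcp [437.2 300.1 189.8] psi 1.8666 tiltfix [0.0018 0.0005 0.    ] q [ 0.6   0.29 -0.21  1.07 -0.    1.88] w 0.06415853364804293 F [-0.1 -0.5 -0.4]
(array([437.9, 302.4]), np.float64(0.905))
```

View pics/c9.png

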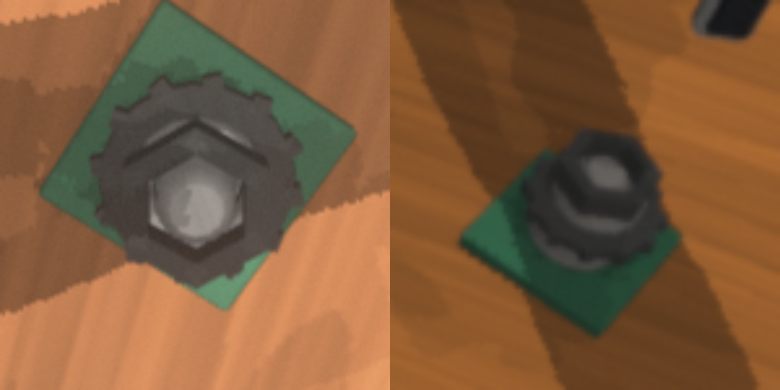

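The stack is flat: the nut sits around the post top at (197,210), on the cutter and sleeve, and nothing is touched. Handing in.

```bash
python3 -c "
from station import arm
print(arm.hand_in())"
```

```text
the job is handed in; nothing more can be done
None
```

Both arbors are loaded in the order asked and the job is handed in at about 41 s; the wrist pictures showed every piece seated flat, but the hand-in returned no verdict.

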